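Tap the desiccant capsules out of the donated tins

ROBOT

A 6-joint arm with a two-finger parallel gripper is mounted at the origin on the work surface. World frame = base frame: x ahead of the robot, y to its left, z up, the work surface at z = 0. Lengths are in mm, angles in rad, forces in N, time in s.
With the tool pointing down it reaches from about 350 to 775 mm from the base axis. Payload 7.3 kg.
Tool frame: the origin (TCP) lies between the finger pads; the fingertips stand 14 mm ahead of it and the grasp point (between the pads) lies 5 mm behind it; z points along the fingers, y is the line along which they close (so a half turn about z gives the same grasp; the last joint's range is limited). The gripper opens to 92 mm and grips with 3 to 60 N. Pads are 19 mm wide; open, the fingers measure 130 mm over their backs; the gripper's body (75 mm by 190 mm) begins 47 mm behind the grasp point.
Start: joints at [-1.415, 0.342, 1.524, -0, 1.275, -0.146], TCP at [156.073, -501.283, 240.741] pointing down, gripper open.
Joint ranges: [-2.53, 2.53], [-0.77, 2.02], [0.04, 2.7], [-1, 4.14], [0.28, 2.66], [-3.11, 3.11]. Speed limits (rad/s): [2.57, 2.57, 3.14, 3.14, 3.14, 3.14].

INTERFACE

Orientations are given as a 3x3 rotation matrix whose columns are the frame's x, y, z axes.
In Python, from rig import * gives the robot as it stands.
- The arm moves only by the tool drive_tool, never from a script. Its arguments are lists of equal length, an entry for each row: "turn": the turn, a rotation vector about the tool's x, y, z in rad, a list of three; "travel": the shift along the tool's x, y, z in m, a list of three; "fingers": the closure, from -1 (fully open) to 1 (shut). A call has 1 to 5 rows; each row shifts and turns the commanded pose from where the row before left it, along the tool's axes as they then stand; what a row does not reach is not made up. A row lasts 1/10 s, in which the tool goes at most 50 mm and 8.59 degrees, less where a joint would pass 70% of its speed; a pose out of reach is approached as far as the arm can. A call is refused whole if a number of a shift passes 0.05 or a number of a turn 0.15, either way. A call with a gripper value outside its range is refused whole. The fingers move at their own pace and stop on an object; "squeeze" is the grip in N (left out, the last holds). Time passes only in rows, so rows that do not move let the fingers close. It gives the time, the measured TCP pose, the force, the opening and the grip force at its end, in the units of the state.
- get_obs(): the state, without advancing time (a new reading comes with each control period).
- get_image(name): name is "scene" or "top" or "wrist"; returns a dict with "image" (384x512x3 uint8, red, green, blue), "vfov" (degrees; the focal length in pixels is half the picture's height over the tangent of half this angle, whatever the lens; pixels are square), "cx", "cy" (the principal point, pixels), "distortion" ([k1, k2, p1, p2, k3] as OpenCV has them; the pictures are not rectified), "R" (3x3) and "t" (3): a world point X has camera coordinates R X + t. Camera axes: x right, y down, z forward; pixel columns grow to the right and rows downward; lengths in mm; the calibration is good to about 2 mm. A picture is of the moment at which its call begins. There is no depth.
- close_job(): hands the job in; it is judged then, once.
The state is a dict: "t": time; "q": joint angles; "qvel": joint speeds; "joint_torque": joint torques, N m; "ee_pos": TCP position; "orientation": TCP orientation; "force": force on the tool from outside, world axes, zero at the start; "moment": the same for the moment, N m; "width": finger opening in mm; "grip_force": force on a finger pad.
Only numpy, scipy, OpenCV 4.12 (cv2) and the standard library are available. Lean on these libraries where they do the work, as an engineer would, in place of code of your own. Each camera call takes 0.05 s, during which the arm holds its last target. There are 200 camera calls.

TASK

Pull the drawer of the low unit open, turn each tin that has a capsule stuck in it upside down over the drawer's steel tray and tap its rim on the tray until the capsule drops out there. Stand all three empty tins mouth down, wholly on the black draining mat, and when all the capsules lie in the tray push the drawer fully shut; leave the other goods where they are.

Things in the scene. Friction and masses are not known exactly. Their poses are not given: they have to be found in the camera images.
- tin0_mid (a point): Centre of a plain metal square canister without lid, half-way along its length. Outside 58 x 58 mm, 72 mm long, walls and floor 3 mm, 90 g. z axis from closed bottom to open mouth (rim 36 mm along +z, bottom 36 mm along -z); x and y square to its flat sides. It starts lying on one side on the table, mouth pointing roughly to the robot's right (-y); a capsule may be stuck in its bottom.
- tin0: The same tin as tin0_mid; this origin is the centre of the outside of its closed bottom, axes as tin0_mid.
- tin1_mid (a point): Centre of a plain metal square canister without lid, half-way along its length. Outside 58 x 58 mm, 72 mm long, walls and floor 3 mm, 90 g. z axis from closed bottom to open mouth (rim 36 mm along +z, bottom 36 mm along -z); x and y square to its flat sides. It starts lying on one side on the table, mouth pointing roughly to the robot's right (-y); a capsule may be stuck in its bottom.
- tin1: The same tin as tin1_mid; this origin is the centre of the outside of its closed bottom, axes as tin1_mid.
- tin2_mid (a point): Centre of a plain metal square canister without lid, half-way along its length. Outside 58 x 58 mm, 72 mm long, walls and floor 3 mm, 90 g. z axis from closed bottom to open mouth (rim 36 mm along +z, bottom 36 mm along -z); x and y square to its flat sides. It starts lying on one side on the table, mouth pointing roughly to the robot's right (-y); a capsule may be stuck in its bottom.
- tin2: The same tin as tin2_mid; this origin is the centre of the outside of its closed bottom, axes as tin2_mid.
- cap0_mid (a point): Centre of tin0's white desiccant capsule, 30 x 30 x 16 mm (z the 16 mm axis), 20 g; absent if that tin is empty. It starts 25 mm from the tin's centre towards the bottom, z axes parallel, pinched by a 4 mm springy tongue that holds 2 to 3 times its weight: upside down it stays; each brisk tap of the rim (0.2 m/s or more) slips it 1 mm or more; after 4 mm it drops out.
- cap1_mid (a point): Centre of tin1's white desiccant capsule, 30 x 30 x 16 mm (z the 16 mm axis), 20 g; absent if that tin is empty. It starts 25 mm from the tin's centre towards the bottom, z axes parallel, pinched by a 4 mm springy tongue that holds 2 to 3 times its weight: upside down it stays; each brisk tap of the rim (0.2 m/s or more) slips it 1 mm or more; after 4 mm it drops out.
- cap2_mid (a point): Centre of tin2's white desiccant capsule, 30 x 30 x 16 mm (z the 16 mm axis), 20 g; absent if that tin is empty. It starts 25 mm from the tin's centre towards the bottom, z axes parallel, pinched by a 4 mm springy tongue that holds 2 to 3 times its weight: upside down it stays; each brisk tap of the rim (0.2 m/s or more) slips it 1 mm or more; after 4 mm it drops out.
- drawer_out (a joint): How far the drawer of the low white-fronted grey unit is out, m: 0 shut, 0.18 at its stop; it slides straight out of the unit's front, towards the robot, stays where it is left, about 1 N of friction.
- unit_drawer0_handle (a point): Middle of the drawer's horizontal dark bar handle, about 0.04 m above the table; bar about 10 mm thick, 120 mm long along its y axis, 35 mm in front of the drawer's front. Its -x axis is the way the drawer opens. The unit's top is 36 mm above this point.
- tray_floor (a point): Centre of the inner floor of the drawer, a shallow steel tray, about 22 mm above the table; moves with the drawer. Inner floor 215 mm (x) by 258 mm (y), side walls 34 mm high; the white front, about 10 mm higher, is at its -x side. Shut, it lies wholly under the unit's top; when the drawer is out by d, the -x-most d of it is uncovered.
- unit_drawer0: The same drawer (the steel tray, its front and handle); origin 6 mm under tray_floor, same axes.
- mat: Black ribbed draining mat fixed flat on the table, 180 mm (x) by 300 mm (y), 6 mm thick; origin at the centre of its underside.
- fishcan: Bystander, to be left alone: flat fish can, 84 mm across, 36 mm high; origin at the centre of its underside.
- beancan: Bystander, to be left alone: food can with green label, 74 mm across, 110 mm high; origin at the centre of its underside.
- tomcan: Bystander, to be left alone: food can with red label, 74 mm across, 110 mm high; origin at the centre of its underside.
- tape: Bystander, to be left alone: roll of brown packing tape lying flat, 90 mm across, 24 mm high; origin at the centre of its underside.
- carton: Bystander, to be left alone: standing cardboard carton, 60 x 100 x 130 mm high; origin at the centre of its underside.
- jar: Bystander, to be left alone: filled amber glass jar, 68 mm across, 120 mm high; origin at the centre of its underside.

How it is judged (in metres and radians):
On the way, in this order (a step that is already met when the one before it is completed fails the run):
1. the drawer is pulled open by at least 100 mm (value of joint drawer_out above 0.1 m), for 0.2 s.
2. a tin held upside down is tapped on the tray (((angle between tin0_mid's own z axis and vertical above 2.3 rad and contact force between tin0 and unit_drawer0 above 2 N) or (angle between tin1_mid's own z axis and vertical above 2.3 rad and contact force between tin1 and unit_drawer0 above 2 N) or (angle between tin2_mid's own z axis and vertical above 2.3 rad and contact force between tin2 and unit_drawer0 above 2 N))).
3. every capsule is in the tray (x of cap0_mid in the frame of tray_floor between -0.108 and 0.108 m and y of cap0_mid in the frame of tray_floor between -0.13 and 0.13 m and z of cap0_mid in the frame of tray_floor between 0 and 0.028 m and x of cap1_mid in the frame of tray_floor between -0.108 and 0.108 m and y of cap1_mid in the frame of tray_floor between -0.13 and 0.13 m and z of cap1_mid in the frame of tray_floor between 0 and 0.028 m and x of cap2_mid in the frame of tray_floor between -0.108 and 0.108 m and y of cap2_mid in the frame of tray_floor between -0.13 and 0.13 m and z of cap2_mid in the frame of tray_floor between 0 and 0.028 m), for 0.2 s.
At the end, for the whole second after the job is handed in: Every capsule lies on the tray floor (centre under 28 mm above it); every tin stands mouth down within 7 degrees, its centre within 68 mm (x) and 128 mm (y) of the mat's centre, at rest; the drawer is shut to within 6 mm (all of step 3 and angle between each of tin0_mid, tin1_mid, tin2_mid's own z axis and vertical above 3.02 rad and x of tin0_mid in the frame of mat between -0.068 and 0.068 m and y of tin0_mid in the frame of mat between -0.128 and 0.128 m and z of each of tin0_mid, tin1_mid, tin2_mid in the frame of mat below 0.048 m and linear speed of each of tin0, tin1, tin2 below 0.03 m/s and x of tin1_mid in the frame of mat between -0.068 and 0.068 m and y of tin1_mid in the frame of mat between -0.128 and 0.128 m and x of tin2_mid in the frame of mat between -0.068 and 0.068 m and y of tin2_mid in the frame of mat between -0.128 and 0.128 m and value of joint drawer_out below 0.006 m); the robot touches nothing.
It fails at once if one of the other goods is moved by more than 50 mm (distance of any of fishcan, beancan, tomcan, tape, carton, jar from where it was at the start of the episode above 0.05 m).
Of cap0, cap1, cap2 only 2 to 3 are there at a start; the rules pass over those that are not, and their reading is None.
At some moment in a run one of tin0, tin1, tin2 may be knocked a few centimetres aside while the robot is not near it.
It also fails if it takes over 210 s, if anything falls off the work surface, if the arm or the gripper's body presses on something with over 40 N, if the wrist force passes 120 N, or if a joint passes its speed limit or range.

## Working session

There is one attempt and no reset: what is moved stays moved. The work goes in short steps, Python scripts to look and compute and a tool call to move; the robot and the scene stay as the last step left them, time stands still between calls to the robot, and variables do not carry over. Pictures are saved under pics/ and viewed, at most 14 in all, crops included, and the job is handed in when it is done.

Besides the shell and the picture viewer there is one more tool, called after "Emit:" as a command line: name --argument value ..., lists and objects as JSON in quotes. drive_tool: Moves the arm, as the interface text tells. Its arguments: {"type":"object","properties":{"turn":{"type":"array","items":{"type":"array","items":{"type":"number"}}},"travel":{"type":"array","items":{"type":"array","items":{"type":"number"}}},"fingers":{"type":"array","items":{"type":"number"}},"squeeze":{"type":"number"}},"required":["turn","travel","fingers"]}

```bash
ls; mkdir -p pics
python3 - <<'E'
from rig import *
import cv2,numpy as np,pickle
o=get_obs();print(o)
for n in ["scene","top"]:
    d=get_image(n);cv2.imwrite(f"pics/{n}0.png",cv2.resize(d["image"][:,:,::-1],None,fx=1.5,fy=1.5));pickle.dump(d,open(f"{n}0.pkl","wb"))
    print(n,{k:v for k,v in d.items() if k!="image"})
E
```

```text
pics
{'t': 0.0, 'q': array([-1.41496978e+00,  3.42771597e-01,  1.52502834e+00,  2.75490790e-05,
        1.27541853e+00, -1.46006676e-01]), 'qvel': array([ 6.07975371e-05, -1.45143403e-04, -1.01321062e-03,  7.36659855e-04,
        7.63827056e-05, -1.94513217e-03]), 'joint_torque': array([ 2.56048981e-03, -4.31234980e+01, -2.44224536e+01,  7.19659659e-02,
        5.58728515e-02, -1.49826355e-04]), 'ee_pos': array([ 156.03093461, -500.86370814,  240.01564024]), 'orientation': array([[ 9.54795551e-01,  2.97263192e-01, -2.26284008e-04],
       [ 2.97263162e-01, -9.54794229e-01,  1.61020355e-03],
       [ 2.62599582e-04, -1.60468109e-03, -9.99998678e-01]]), 'force': array([-0.11864857,  0.17780993, -0.50303409]), 'moment': array([-0.00046237,  0.01785155,  0.00552802]), 'grip_force': 0.0, 'width': 91.76997177165504}
scene {'vfov': 56.400530989916156, 'cx': 248.13958035599353, 'cy': 188.52040826356628, 'distortion': array([-0.07719172,  0.        ,  0.        ,  0.        ,  0.        ]), 'R': array([[-0.80050466,  0.5991675 ,  0.01380573],
       [ 0.35186841,  0.48850405, -0.79846879],
       [-0.4851607 , -0.63432019, -0.60187788]]), 't': array([ 474.10788721, -176.24517967, 1462.28061652])}
top {'vfov': 53.95018526975846, 'cx': 252.50596848444627, 'cy': 190.11985333530367, 'distortion': array([0.02888184, 0.        , 0.        , 0.        , 0.        ]), 'R': array([[-0.02717905, -0.99962891,  0.00182995],
       [-0.99478754,  0.02686735, -0.09836615],
       [ 0.09828048, -0.00449391, -0.99514861]]), 't': array([  35.67036016,  606.49446003, 1197.88800394])}
```

View pics/scene0.png

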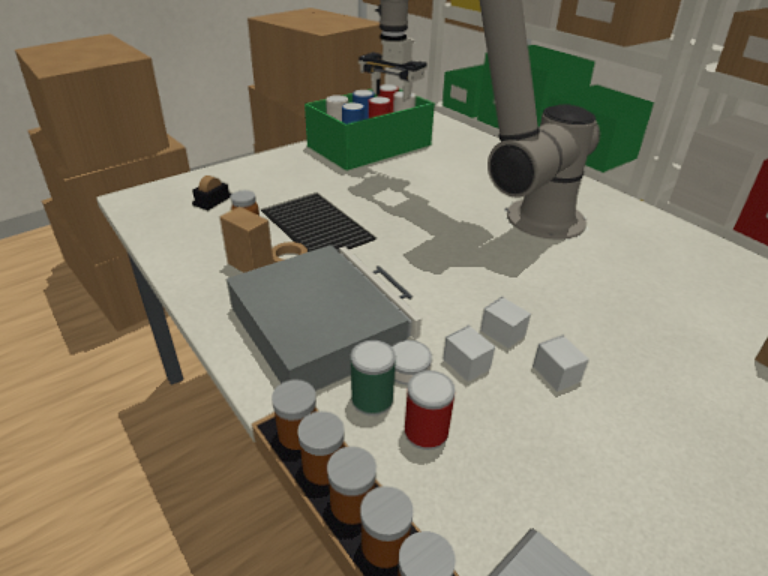

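View pics/top0.png

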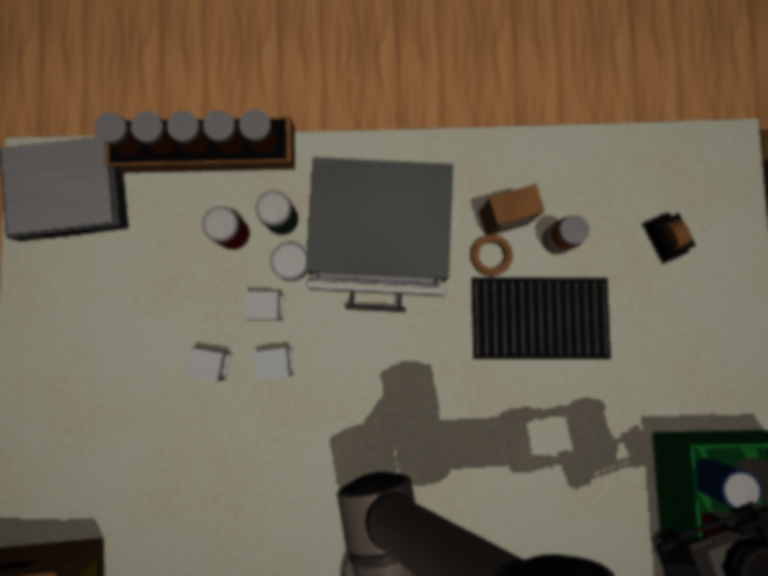

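The scene view shows the unit with its handle at (392,282), the three tins near (470,352), (505,322) and (560,362), and the mat at (318,222). In the top view the handle is at (376,307), the tins are at (208,362), (273,362) and (264,304), and the mat is at (540,318). All are at 1.5x scale.

```bash
cat > h.py <<'E'
import numpy as np,cv2,pickle
def K(d):
    f=d["image"].shape[0]/2/np.tan(np.radians(d["vfov"]/2));return np.array([[f,0,d["cx"]],[0,f,d["cy"]],[0,0,1]])
def ray(d,uv):
    p=cv2.undistortPoints(np.float64(uv).reshape(-1,1,2),K(d),d["distortion"])[:,0]
    R=np.array(d["R"]);return -R.T@d["t"], np.c_[p,np.ones(len(p))]@R
def onz(d,uv,z):
    c,v=ray(d,uv);return c+v*((z-c[2])/v[:,2])[:,None]
def proj(d,X):
    return cv2.projectPoints(np.float64(X).reshape(-1,3),cv2.Rodrigues(np.array(d["R"]))[0],np.float64(d["t"]),K(d),d["distortion"])[0][:,0]
def rects(d,mask,z,amin,amax,box=None):
    m=mask.astype(np.uint8)*255
    if box: k=np.zeros_like(m);k[box[1]:box[3],box[0]:box[2]]=1;m=m*k
    out=[]
    for c in cv2.findContours(m,cv2.RETR_EXTERNAL,cv2.CHAIN_APPROX_NONE)[0]:
        if amin<cv2.contourArea(c)<amax:
            W=onz(d,c[:,0],z);r=cv2.minAreaRect(W[:,:2].astype(np.float32));out.append((np.round(r[0],1),np.round(r[1],1),round(r[2],1),np.round(c[:,0].mean(0))))
    return out
E
python3 - <<'E'
from h import *
d=pickle.load(open("top0.pkl","rb"));im=d["image"];hsv=cv2.cvtColor(im,cv2.COLOR_RGB2HSV);S,V=hsv[...,1],hsv[...,2]
for p in [(138,242),(182,242),(176,203),(160,222),(193,174)]: print(p,hsv[p[1],p[0]])
for s in (20,26): print("tins",*rects(d,(S<s)&(V>120),58,200,2500,(110,180,205,265)),sep="\n")
print("mat",*rects(d,V<70,6,2000,9000,(300,175,420,250)),sep="\n")
print("unit",*rects(d,V<100,76,3000,20000,(195,95,310,186)),sep="\n")
print("handle",*rects(d,V<90,45,20,400,(215,190,285,212)),sep="\n")
v=np.hstack([cv2.resize(im[180:265,110:210],None,fx=4,fy=4,interpolation=2),cv2.resize(im[165:250,200:300],None,fx=4,fy=4,interpolation=2)])
s=pickle.load(open("scene0.pkl","rb"))["image"]
v=np.vstack([v,cv2.resize(s[180:265,240:420],(800,256*1),interpolation=2)]) if 0 else v
cv2.imwrite("pics/a.png",v[:,:,::-1])
E
```

```text
(138, 242) [ 17  17 136]
(182, 242) [ 15   7 137]
(176, 203) [ 19  15 137]
(160, 222) [ 27  37 137]
(193, 174) [ 17  17 137]
tins
(array([446.9, 250.9]), array([55.2, 65.8]), 5.4, array([180., 242.]))
(array([451.5, 389.2]), array([63.4, 51.3]), 77.1, array([136., 243.]))
(array([568.7, 269.1]), array([63.6, 53.8]), 88.4, array([174., 203.]))
tins
(array([446.9, 251.4]), array([57.3, 66.9]), 4.6, array([180., 242.]))
(array([450.3, 390.7]), array([65.7, 54.3]), 77.1, array([135., 242.]))
(array([568.8, 270.6]), array([66.6, 53.9]), 88.4, array([173., 203.]))
mat
(array([ 531.5, -332.8]), array([296.9, 178. ]), 88.4, array([360., 212.]))
unit
(array([741.4,  27.1]), array([324.8, 261.2]), 85.6, array([250., 148.]))
handle
(array([572.3,  29.5]), array([125.3,  39.5]), 86.6, array([250., 202.]))
```

View pics/a.png

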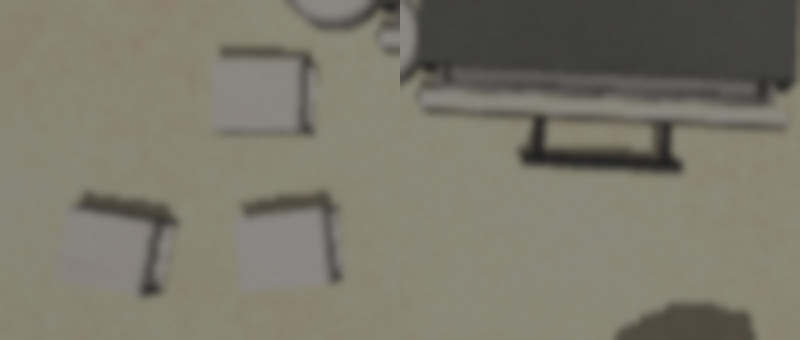

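The crop shows the mouths facing right, and the handle bar runs from (521,157) to (682,166) in it. Next I measure the bar line and go to the handle.

```bash
cat >> h.py <<'E'
from scipy.spatial.transform import Rotation as Ro
from scipy.linalg import logm
def RZY(z,y):
    z=np.array(z,float);z/=np.linalg.norm(z);y=np.array(y,float);y-=z*(y@z);y/=np.linalg.norm(y);return np.c_[np.cross(y,z),y,z]
def T(p,R):
    M=np.eye(4);M[:3,:3]=R;M[:3,3]=p;return M
def step(P0,P1,n=None):
    """constant tool-frame row (shift before turn), repeated n times, from pose P0 to P1"""
    L=np.linalg.inv(P0)@P1;a=np.linalg.norm(Ro.from_matrix(L[:3,:3]).as_rotvec())
    n=n or max(int(np.ceil(a/.14)),int(np.ceil(np.linalg.norm(L[:3,3])*1.02/42)),1)
    A=np.real(logm(L))/n
    from scipy.linalg import expm
    E=expm(A);return n,np.round(E[:3,3]/1000,4),np.round(Ro.from_matrix(E[:3,:3]).as_rotvec(),4)
def cur():
    from rig import get_obs
    o=get_obs();return T(o["ee_pos"],o["orientation"])
def chain(*tg):
    P=cur()
    for t in tg:
        n,tr,ro=step(P,t);print(n,"travel",tr.tolist(),"turn",ro.tolist());P=t
E
python3 - <<'E'
from h import *
d=pickle.load(open("top0.pkl","rb"))
e=onz(d,[(230.25,204.25),(270.5,206.5)],42);print("bar",e)
f=onz(d,[(305/1.5,158/1.5)],76);print(onz(d,[(313/1.5,158/1.5),(452/1.5,163/1.5),(447/1.5,279/1.5),(308/1.5,272/1.5)],76))
b=e[1]-e[0];th=np.arctan2(b[1],b[0]);print("drawer yaw",th+np.pi/2)
th+=np.pi/2;c=e.mean(0);ux=np.array([np.cos(th),np.sin(th),0])
R=RZY((0,0,-1),ux)
print(R)
R=R if R[1,0]>0 else R@np.diag([-1,-1,1])
print(c)
chain(T([c[0],c[1],150],R),T([c[0],c[1],35],R))
E
```

```text
bar [[562.41109903  91.93039246  42.        ]
 [551.68901871 -36.99482037  42.        ]]
[[ 878.68410767  152.10533689   76.        ]
 [ 859.87963102 -143.614721     76.        ]
 [ 611.80430117 -123.46846919   76.        ]
 [ 634.36336135  166.60310394   76.        ]]
drawer yaw -0.08297417268898255
[[ 0.082879    0.99655962  0.        ]
 [ 0.99655962 -0.082879    0.        ]
 [ 0.          0.         -1.        ]]
[557.05005887  27.46778604  42.        ]
17 travel [0.0413, -0.0025, 0.0053] turn [-0.0001, -0.0001, -0.0698]
3 travel [0.0, 0.0, 0.0383] turn [0.0, 0.0, 0.0]
```

Emit:
drive_tool --turn '[[0,0,-0.07],[0,0,-0.07],[0,0,-0.07],[0,0,-0.07],[0,0,-0.07]]' --travel '[[0.0413,-0.0025,0.0053],[0.0413,-0.0025,0.0053],[0.0413,-0.0025,0.0053],[0.0413,-0.0025,0.0053],[0.0413,-0.0025,0.0053]]' --fingers '[0.43,0.43,0.43,0.43,0.43]' --squeeze 30

```text
t: 0.6
ee_pos: [337.8, -401.2, 213.6]
orientation: [[0.793, 0.609, -0.0], [0.609, -0.793, 0.0], [0.0, -0.0, -1.0]]
force: [0.1, 0.0, -1.2]
width: 56.5
grip_force: 0.0
```

Emit:
drive_tool --turn '[[0,0,-0.07],[0,0,-0.07],[0,0,-0.07],[0,0,-0.07],[0,0,-0.07]]' --travel '[[0.0413,-0.0025,0.0053],[0.0413,-0.0025,0.0053],[0.0413,-0.0025,0.0053],[0.0413,-0.0025,0.0053],[0.0413,-0.0025,0.0053]]' --fingers '[0.43,0.43,0.43,0.43,0.43]'

```text
t: 1.1
ee_pos: [472.9, -245.7, 187.1]
orientation: [[0.536, 0.844, -0.0], [0.844, -0.536, 0.0], [-0.0, -0.0, -1.0]]
force: [0.5, -1.0, 0.2]
width: 26.7
grip_force: 0.0
```

Emit:
drive_tool --turn '[[0,0,-0.07],[0,0,-0.07],[0,0,-0.07],[0,0,-0.07],[0,0,-0.07]]' --travel '[[0.0413,-0.0025,0.0053],[0.0413,-0.0025,0.0053],[0.0413,-0.0025,0.0053],[0.0413,-0.0025,0.0053],[0.0413,-0.0025,0.0053]]' --fingers '[0.43,0.43,0.43,0.43,0.43]'

```text
t: 1.6
ee_pos: [546.5, -53.5, 160.6]
orientation: [[0.214, 0.977, -0.0], [0.977, -0.214, 0.0], [-0.0, -0.0, -1.0]]
force: [0.5, -1.0, 0.3]
width: 26.4
grip_force: 0.0
```

Emit:
drive_tool --turn '[[0,0,-0.07],[0,0,-0.07],[0,0,0]]' --travel '[[0.0413,-0.0025,0.0053],[0.0413,-0.0025,0.0053],[0,0,0]]' --fingers '[0.43,0.43,0.43]'

```text
t: 1.9
ee_pos: [555.6, 31.5, 149.4]
orientation: [[0.072, 0.997, -0.002], [0.997, -0.072, 0.001], [0.001, -0.002, -1.0]]
force: [-0.7, -0.6, 0.7]
width: 25.8
grip_force: 0.0
```

Run:
```python
from rig import *
from h import *
o=get_obs();print(o["ee_pos"],o["width"],o["q"]);print(o["orientation"].round(3))
d=get_image("wrist");pickle.dump(d,open("w1.pkl","wb"));cv2.imwrite("pics/w1.png",d["image"][:,:,::-1])
print(proj(d,[[557,27,42],[562,92,42],[552,-37,42]]))
P=cur();print(d["R"]@P[:3,:3], d["R"]@P[:3,3]+d["t"], d["vfov"])
```

```text
[555.6461118   31.51850729 149.41652714] 25.82946804475594 [-8.17448367e-02  4.86974045e-01  1.56452891e+00  1.42203054e-03
  1.09251914e+00 -1.00363757e-02]
[[ 0.072  0.997 -0.002]
 [ 0.997 -0.072  0.001]
 [ 0.001 -0.002 -1.   ]]
[[259.69380173 196.38994116]
 [260.08455037 126.83134661]
 [259.27368415 255.7472594 ]]
[[ 1.58547016e-03  9.99998416e-01  8.08275400e-04]
 [-9.57269247e-01  1.75147209e-03 -2.89192879e-01]
 [-2.89193837e-01 -3.15230503e-04  9.57270508e-01]] [  0.25928218  35.65042481 160.03546011] 69.6680331669184
```

View pics/w1.png

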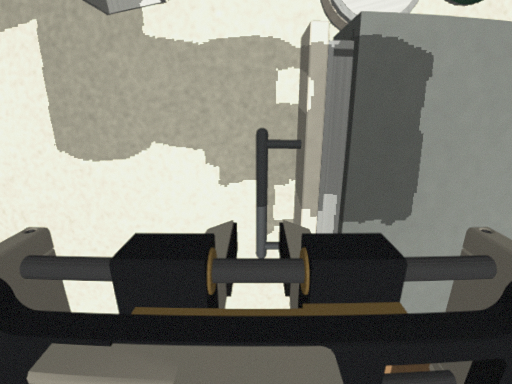

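The bar stands at column 262, between the fingers and within 1 mm of the prediction. I descend, grip and pull.

Emit:
drive_tool --turn '[[0,0,0],[0,0,0],[0,0,0],[0,0,0]]' --travel '[[0,0.001,0.038],[0,0,0.038],[0,0,0.038],[0,0,0]]' --fingers '[0.43,0.43,0.43,0.43]'

```text
t: 2.35
ee_pos: [553.8, 25.8, 32.1]
orientation: [[0.081, 0.997, -0.01], [0.997, -0.081, 0.001], [-0.0, -0.01, -1.0]]
force: [-0.4, 0.8, -0.1]
width: 26.2
grip_force: 0.0
```

Emit:
drive_tool --turn '[[0,0,0],[0,0,0],[0,0,0],[0,0,0],[0,0,0]]' --travel '[[0,0,0],[0,0,0],[0,0,0],[0,-0.01,0],[0,-0.02,0]]' --fingers '[1,1,1,1,1]'

```text
t: 2.85
ee_pos: [529.8, 28.5, 38.7]
orientation: [[0.079, 0.997, 0.007], [0.997, -0.079, -0.001], [-0.001, 0.007, -1.0]]
force: [1.2, -3.6, 9.9]
width: 10.3
grip_force: 30.0
```

Emit:
drive_tool --turn '[[0,0,0],[0,0,0],[0,0,0],[0,0,0],[0,0,0]]' --travel '[[0,-0.025,0],[0,-0.025,0],[0,-0.025,0],[0,-0.025,0],[0,-0.025,0]]' --fingers '[1,1,1,1,1]'

```text
t: 3.35
ee_pos: [403.9, 38.2, 38.7]
orientation: [[0.078, 0.997, 0.007], [0.997, -0.078, -0.002], [-0.001, 0.007, -1.0]]
force: [2.0, -8.5, 12.6]
width: 9.8
grip_force: 30.0
```

Emit:
drive_tool --turn '[[0,0,0],[0,0,0],[0,0,0]]' --travel '[[0,-0.015,0],[0,-0.005,0],[0,0,0]]' --fingers '[1,1,1]'

```text
t: 3.65
ee_pos: [395.9, 38.8, 39.5]
orientation: [[0.08, 0.996, 0.03], [0.997, -0.08, -0.003], [-0.001, 0.03, -1.0]]
force: [32.8, -5.5, -22.7]
width: 9.8
grip_force: 30.0
```

Emit:
drive_tool --turn '[[0,0,0],[0,0,0],[0,0,0],[0,0,0],[0,0,0]]' --travel '[[0,0.01,0],[0,0.002,0],[0,0,0],[0,0,-0.04],[0,0,-0.04]]' --fingers '[0.9,0.43,0.43,0.43,0.43]'

```text
t: 4.15
ee_pos: [392.8, 40.0, 116.7]
orientation: [[0.079, 0.997, -0.005], [0.997, -0.079, 0.0], [0.0, -0.005, -1.0]]
force: [1.5, -0.1, -0.0]
width: 25.9
grip_force: 0.0
```

Emit:
drive_tool --turn '[[0,0,0],[0,0,0],[0,0,0]]' --travel '[[0,0,-0.04],[0,0,-0.04],[0,0,-0.04]]' --fingers '[0,-1,-1]'

```text
t: 4.45
ee_pos: [393.4, 40.0, 238.2]
orientation: [[0.079, 0.997, -0.001], [0.997, -0.079, 0.0], [0.0, -0.001, -1.0]]
force: [1.7, 0.6, 0.1]
width: 45.6
grip_force: 0.0
```

Run:
```python
from rig import *
from h import *
o=get_obs();print(o["ee_pos"],o["width"],o["q"]);print(o["orientation"].round(3))
d=get_image("top");pickle.dump(d,open("t2.pkl","wb"))
s=get_image("scene");pickle.dump(s,open("s2.pkl","wb"))
im=d["image"];hsv=cv2.cvtColor(im,cv2.COLOR_RGB2HSV);S,V=hsv[...,1],hsv[...,2]
print("tins",*rects(d,(S<24)&(V>110),58,200,2500,(110,180,205,265)),sep="\n")
cv2.imwrite("pics/b.png",np.vstack([cv2.resize(im[100:280,100:420],(800,450),interpolation=2)])[:,:,::-1])
```

```text
[393.39463649  40.02843886 238.17332157] 45.59094004001375 [-9.30935547e-02  1.04775095e-01  1.84627621e+00  8.76068677e-05
  1.19118703e+00 -1.44763555e-02]
[[ 0.079  0.997 -0.001]
 [ 0.997 -0.079  0.   ]
 [ 0.    -0.001 -1.   ]]
tins
(array([447.5, 250.3]), array([58.1, 69.1]), 4.1, array([180., 242.]))
(array([450.3, 388.9]), array([66.8, 55.7]), 77.8, array([136., 242.]))
(array([568.7, 269.9]), array([66.3, 53.9]), 88.4, array([174., 203.]))
```

View pics/b.png

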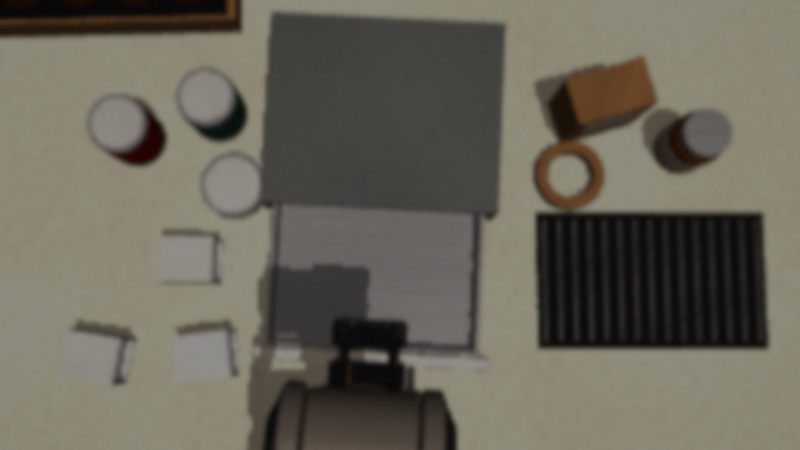

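The top view shows the drawer fully open with the tray uncovered; the tins at crop (190,258), (205,352) and (97,355) have not moved. I start with the tin next to the fish can, with the tool tilted 30° towards the mouth.

```bash
cat >> h.py <<'E'
def grasp(c,ang,a,g=10,z=32):
    """tin centre c (xy), long-axis angle deg (~90, +y = bottom), tool tilt a deg towards mouth -> TCP pose"""
    t=np.radians(ang);b=np.array([np.cos(t),np.sin(t),0]);a=np.radians(a)
    zt=-b*np.sin(a)+np.array([0,0,-np.cos(a)]);R=RZY(zt,[b[1],-b[0],0])
    return T(np.array([c[0],c[1],z])+b*g+5*zt,R)
def back(P,s):
    Q=P.copy();Q[:3,3]-=s*P[:3,2];return Q
E
python3 - <<'E'
from h import *
d=pickle.load(open("t2.pkl","rb"))
print("fish",onz(d,[(100+232/2.5,100+185/2.5)],36))
G=grasp((568.7,269.9),88.4,30);print(G.round(2))
chain(back(G,150),G)
E
```

```text
fish [[664.47239026 211.71714582  36.        ]]
[[ 2.0000e-02  1.0000e+00 -1.0000e-02  5.6891e+02]
 [ 8.7000e-01 -3.0000e-02 -5.0000e-01  2.7740e+02]
 [-5.0000e-01  0.0000e+00 -8.7000e-01  2.7670e+01]
 [ 0.0000e+00  0.0000e+00  0.0000e+00  1.0000e+00]]
9 travel [0.0374, 0.0174, 0.0009] turn [-0.0005, -0.0581, -0.0058]
4 travel [0.0, -0.0, 0.0375] turn [0.0, 0.0, -0.0]
```

Emit:
drive_tool --turn '[[0,-0.058,-0.006],[0,-0.058,-0.006],[0,-0.058,-0.006],[0,-0.058,-0.006],[0,-0.058,-0.006]]' --travel '[[0.0374,0.0174,0.0009],[0.0374,0.0174,0.0009],[0.0374,0.0174,0.0009],[0.0374,0.0174,0.0009],[0.0374,0.0174,0.0009]]' --fingers '[-0.7,-0.7,-0.7,-0.7,-0.7]' --squeeze 40

```text
t: 5.05
ee_pos: [493.6, 219.6, 209.5]
orientation: [[0.045, 0.999, -0.018], [0.956, -0.048, -0.288], [-0.289, -0.005, -0.957]]
force: [1.3, -0.9, -0.5]
width: 77.9
grip_force: 0.0
```

Emit:
drive_tool --turn '[[0,-0.058,-0.006],[0,-0.058,-0.006],[0,-0.058,-0.006],[0,-0.058,-0.006],[0,0,0]]' --travel '[[0.0374,0.0174,0.0009],[0.0374,0.0174,0.0009],[0.0374,0.0174,0.0009],[0.0374,0.0174,0.0009],[0,0,0]]' --fingers '[-0.7,-0.7,-0.7,-0.7,-0.7]'

```text
t: 5.55
ee_pos: [566.4, 355.6, 138.8]
orientation: [[0.005, 0.999, -0.035], [0.862, -0.022, -0.506], [-0.506, -0.028, -0.862]]
force: [-1.5, 0.0, -2.6]
width: 78.2
grip_force: 0.0
```

Run:
```python
from rig import *
from h import *
o=get_obs();print(o["q"],o["ee_pos"],o["width"])
G=grasp((568.7,269.9),88.4,30)
d=get_image("wrist");cv2.imwrite("pics/w2.png",d["image"][:,:,::-1])
c=G[:3,3]
# predicted top corners of tin
t=np.radians(88.4);b=np.array([np.cos(t),np.sin(t)]);s=np.array([b[1],-b[0]])
print(proj(d,[[*(np.array([568.7,269.9])+i*36*b+j*29*s),58] for i in(1,-1) for j in (1,-1)]).round())
chain(G)
```

```text
[ 0.62377478  0.92697816  0.85716473 -0.40443606  1.70547199  0.65499914] [566.39286193 355.63229941 138.83681126] 78.21698593337393
[[297. 199.]
 [233. 198.]
 [290. 242.]
 [237. 240.]]
4 travel [-0.002, 0.0015, 0.0345] turn [-0.0048, 0.0013, 0.0039]
```

View pics/w2.png

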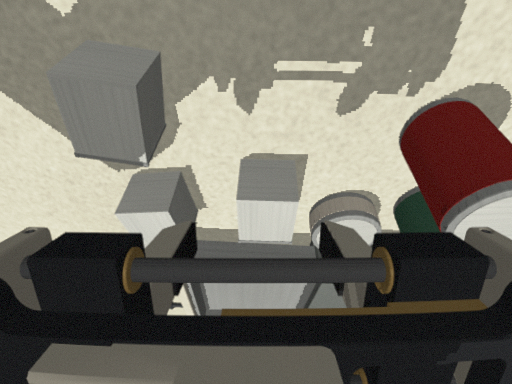

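The tin's top face spans (238–297, 199–240), as predicted, and the fingers clear the fish can at (345,215). I go in and grip.

Emit:
drive_tool --turn '[[-0.005,0.001,0.004],[-0.005,0.001,0.004],[-0.005,0.001,0.004],[-0.005,0.001,0.004],[0,0,0]]' --travel '[[-0.002,0.002,0.0345],[-0.002,0.0015,0.0345],[-0.002,0.0015,0.0345],[-0.002,0.0015,0.0345],[0,0,0]]' --fingers '[-0.7,-0.7,-0.7,-0.7,-0.7]'

```text
t: 6.1
ee_pos: [570.1, 272.5, 34.2]
orientation: [[0.033, 0.999, -0.013], [0.867, -0.035, -0.498], [-0.498, 0.005, -0.867]]
force: [0.1, -0.8, -0.5]
width: 78.0
grip_force: 0.0
```

Emit:
drive_tool --turn '[[0,0,0],[0,0,0],[0,0,0],[0,0,0]]' --travel '[[0,0,0],[0,0,0],[0,0,0],[0,0,0]]' --fingers '[1,1,1,1]'

```text
t: 6.5
ee_pos: [573.1, 278.2, 38.2]
orientation: [[0.034, 0.999, -0.003], [0.869, -0.031, -0.494], [-0.494, 0.014, -0.87]]
force: [-0.8, 1.3, 5.7]
width: 57.9
grip_force: 39.8
```

Gripped at 57.9 mm. Now I lift, tilt mouth-down and go over the tray.

```bash
cat >> h.py <<'E'
def hold(P,c,ang,z=29):
    """store tin pose in tool: centre c, long-axis angle (bottom dir) deg"""
    t=np.radians(ang);b=np.array([np.cos(t),np.sin(t),0])
    M=T([c[0],c[1],z],np.c_[np.cross([0,0,1],-b),[0,0,1],-b]);H=np.linalg.inv(P)@M;np.save("hold.npy",H);print("tin in tool",H.round(2));return H
def pour(c,az,tau):
    """TCP pose: held tin centred at c, tool pointing to azimuth az, mouth tau deg from straight down (leaning to -u)"""
    H=np.load("hold.npy");a=np.radians(az);u=np.array([np.cos(a),np.sin(a),0]);t=np.radians(tau)
    m=-u*np.sin(t)+np.array([0,0,-np.cos(t)]);y=np.array([u[1],-u[0],0])
    hm=H[:3,2];hm=hm*np.array([1,0,1]);hm/=np.linalg.norm(hm) # mouth in tool xz-plane
    # frame (mouth, y) in tool and in world
    A=np.c_[np.cross([0,1,0],hm),[0,1,0],hm];B=np.c_[np.cross(y,m),y,m];R=B@A.T
    return T(np.array(c)-R@H[:3,3],R)
E
python3 - <<'E'
from h import *
P=cur();hold(P,(571,270),88.4)
L=P.copy();L[2,3]+=70
chain(L,pour((515,105,140),85,20),pour((515,105,85),85,20))
print(pour((515,105,140),85,20).round(2))
E
```

```text
tin in tool [[ 1.000e-02 -4.900e-01 -8.700e-01 -2.660e+00]
 [ 1.000e+00  1.000e-02  0.000e+00 -2.010e+00]
 [ 1.000e-02 -8.700e-01  4.900e-01  1.201e+01]
 [ 0.000e+00  0.000e+00  0.000e+00  1.000e+00]]
2 travel [-0.0173, 0.0005, -0.0304] turn [-0.0, -0.0, -0.0]
9 travel [-0.0214, -0.005, -0.0057] turn [0.0011, 0.1357, 0.0068]
2 travel [-0.0178, -0.0, 0.0209] turn [0.0, 0.0, 0.0]
[[ 7.0000e-02  1.0000e+00  6.0000e-02  5.1650e+02]
 [ 7.6000e-01 -9.0000e-02  6.5000e-01  9.9090e+01]
 [ 6.5000e-01  0.0000e+00 -7.6000e-01  1.5087e+02]
 [ 0.0000e+00  0.0000e+00  0.0000e+00  1.0000e+00]]
```

Emit:
drive_tool --turn '[[0,0,0],[0,0,0],[0.001,0.1357,0.007],[0.001,0.1357,0.007],[0.001,0.1357,0.007]]' --travel '[[-0.0173,0.0005,-0.0304],[-0.0173,0.0005,-0.0304],[-0.0214,-0.005,-0.0057],[-0.0214,-0.005,-0.0057],[-0.0214,-0.005,-0.0057]]' --fingers '[1,1,1,1,1]'

```text
t: 7.0
ee_pos: [555.7, 225.9, 147.7]
orientation: [[0.052, 0.999, 0.015], [0.993, -0.05, -0.105], [-0.104, 0.02, -0.994]]
force: [-0.2, -0.6, -0.9]
width: 57.8
grip_force: 39.7
```

Emit:
drive_tool --turn '[[0.001,0.1357,0.007],[0.001,0.1357,0.007],[0.001,0.1357,0.007],[0.001,0.1357,0.007],[0.001,0.1357,0.007]]' --travel '[[-0.0214,-0.005,-0.0057],[-0.0214,-0.005,-0.0057],[-0.0214,-0.005,-0.0057],[-0.0214,-0.005,-0.0057],[-0.0214,-0.005,-0.0057]]' --fingers '[1,1,1,1,1]'

```text
t: 7.5
ee_pos: [524.0, 117.7, 158.1]
orientation: [[0.065, 0.996, 0.054], [0.838, -0.084, 0.54], [0.542, 0.01, -0.84]]
force: [-0.2, -0.5, -2.5]
width: 57.7
grip_force: 39.7
```

Emit:
drive_tool --turn '[[0.001,0.1357,0.007],[0,0,0],[0,0,0]]' --travel '[[-0.0214,-0.005,-0.0057],[0,0,0],[0,0,0]]' --fingers '[1,1,1]'

```text
t: 7.8
ee_pos: [516.7, 96.7, 149.0]
orientation: [[0.071, 0.996, 0.057], [0.76, -0.091, 0.644], [0.646, -0.002, -0.763]]
force: [0.3, 0.3, -1.1]
width: 58.0
grip_force: 39.7
```

Run:
```python
from rig import *
from h import *
o=get_obs();print(o["q"],o["width"]);H=np.load("hold.npy");print((cur()@H).round(2))
chain(pour((515,105,140),85,20),pour((515,105,85),85,20),pour((515,105,55),85,20))
d=get_image("scene");cv2.imwrite("pics/s3.png",cv2.resize(d["image"][100:280,180:440],(780,540),interpolation=2)[:,:,::-1])
```

```text
[-0.34648878  0.50957291  1.77542206  0.74007421  1.18618209 -0.65905555] 57.98799464150166
[[ 1.0000e+00 -7.0000e-02 -3.0000e-02  5.1523e+02]
 [-8.0000e-02 -9.4000e-01 -3.4000e-01  1.0263e+02]
 [-0.0000e+00  3.4000e-01 -9.4000e-01  1.3813e+02]
 [ 0.0000e+00  0.0000e+00  0.0000e+00  1.0000e+00]]
1 travel [0.003, -0.0005, 0.0001] turn [0.0009, 0.0024, -0.0049]
2 travel [-0.0178, -0.0, 0.0209] turn [0.0, 0.0, 0.0]
1 travel [-0.0194, -0.0, 0.0228] turn [-0.0, 0.0, 0.0]
```

View pics/s3.png

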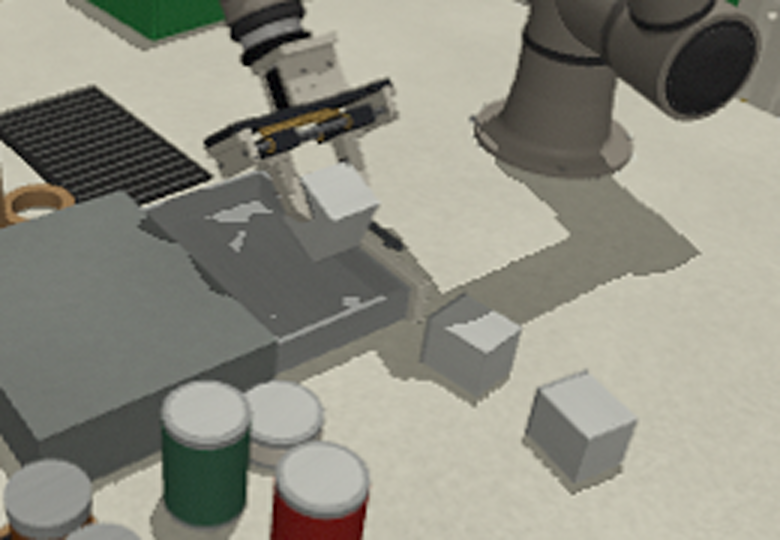

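The scene view shows the tin at (340,210) held nearly inverted over the open tray, and the two other tins at (470,345) and (580,430). Tapping now.

Emit:
drive_tool --turn '[[0,0,0],[0,0,0],[0,0,0],[0,0,0],[0,0,0]]' --travel '[[-0.028,0,0.033],[0,0,0],[-0.0245,0,0.0285],[0.0245,0,-0.0285],[-0.0245,0,0.0285]]' --fingers '[1,1,1,1,1]'

```text
t: 8.35
ee_pos: [521.2, 99.7, 77.1]
orientation: [[0.06, 0.996, 0.065], [0.757, -0.088, 0.648], [0.651, 0.01, -0.759]]
force: [-6.2, -1.8, 55.3]
width: 62.3
grip_force: 41.2
```

Emit:
drive_tool --turn '[[0,0,0],[0,0,0]]' --travel '[[0,0,0],[0,0,0]]' --fingers '[1,1]'

```text
t: 8.55
ee_pos: [516.5, 98.9, 69.6]
orientation: [[0.067, 0.996, 0.055], [0.76, -0.087, 0.645], [0.647, -0.001, -0.763]]
force: [-0.5, 0.5, -0.3]
width: 62.9
grip_force: 36.3
```

Run:
```python
from rig import *
from h import *
o=get_obs();print(o["force"],o["width"]);H=np.load("hold.npy");print((cur()@H).round(2)[:3,2:])
```

```text
[-0.45347187  0.46332847 -0.3445245 ] 62.85494008345391
[[-3.0000e-02  5.1496e+02]
 [-3.4000e-01  1.0482e+02]
 [-9.4000e-01  5.8690e+01]]
```

Run:
```python
from rig import *
from h import *
d=get_image("scene");e=get_image("wrist")
cv2.imwrite("pics/s4.png",np.hstack([cv2.resize(d["image"][120:220,240:340],(450,450),interpolation=2),cv2.resize(e["image"][150:270,160:330],(340,450))])[:,:,::-1])
```

```text
(no output)
```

View pics/s4.png

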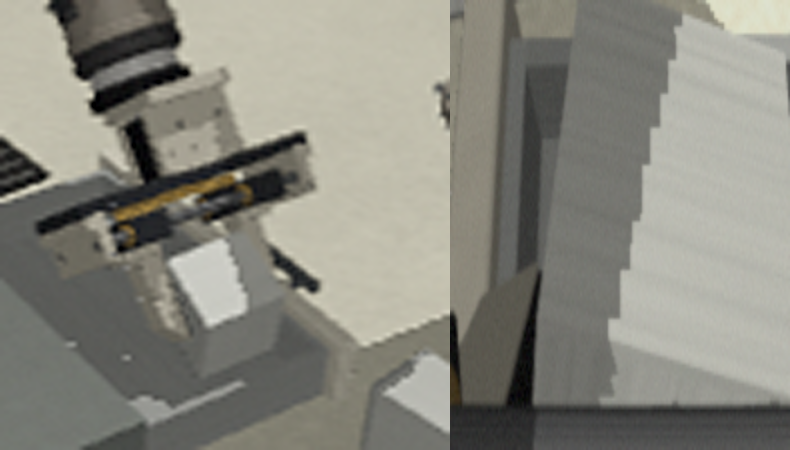

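The tin has twisted a few degrees in the pads. I raise it with a firmer squeeze, then tap more softly.

Emit:
drive_tool --turn '[[0,0,0],[0,0,0],[0,0,0],[0,0,0],[0,0,0]]' --travel '[[0.013,0,-0.0155],[0.0,0,0],[0,0,0],[-0.0145,0,0.017],[0.0145,0,-0.017]]' --fingers '[1,1,1,1,1]' --squeeze 60

```text
t: 9.15
ee_pos: [513.6, 98.0, 83.9]
orientation: [[0.076, 0.996, 0.049], [0.758, -0.089, 0.646], [0.648, -0.012, -0.761]]
force: [-0.6, 0.2, -0.5]
width: 62.4
grip_force: 54.5
```

Emit:
drive_tool --turn '[[0,0,0],[0,0,0],[0,0,0],[0,0,0],[0,0,0]]' --travel '[[0,0,0],[-0.0145,0,0.017],[0.0145,0,-0.017],[0,0,0],[-0.0145,0,0.017]]' --fingers '[1,1,1,1,1]'

```text
t: 9.65
ee_pos: [517.9, 96.9, 67.4]
orientation: [[0.065, 0.996, 0.061], [0.76, -0.089, 0.643], [0.646, 0.005, -0.763]]
force: [0.9, 0.4, -1.0]
width: 57.4
grip_force: 59.9
```

Emit:
drive_tool --turn '[[0,0,0],[0,0,0]]' --travel '[[0.0285,0,-0.0335],[0.0285,0,-0.0335]]' --fingers '[1,1]'

```text
t: 9.85
ee_pos: [515.2, 97.7, 151.3]
orientation: [[0.075, 0.996, 0.051], [0.758, -0.09, 0.647], [0.648, -0.01, -0.761]]
force: [1.5, -0.1, -0.2]
width: 57.7
grip_force: 59.9
```

Run:
```python
from rig import *
from h import *
d=get_image("scene");e=get_image("wrist");print(get_obs()["width"],cur()[:3,3])
cv2.imwrite("pics/s5.png",np.hstack([cv2.resize(d["image"][110:220,230:340],(450,450),interpolation=2),cv2.resize(e["image"][150:270,160:330],(340,450))])[:,:,::-1])
```

```text
57.81478633875553 [518.75162075  96.95303786 157.48581464]
```

View pics/s5.png

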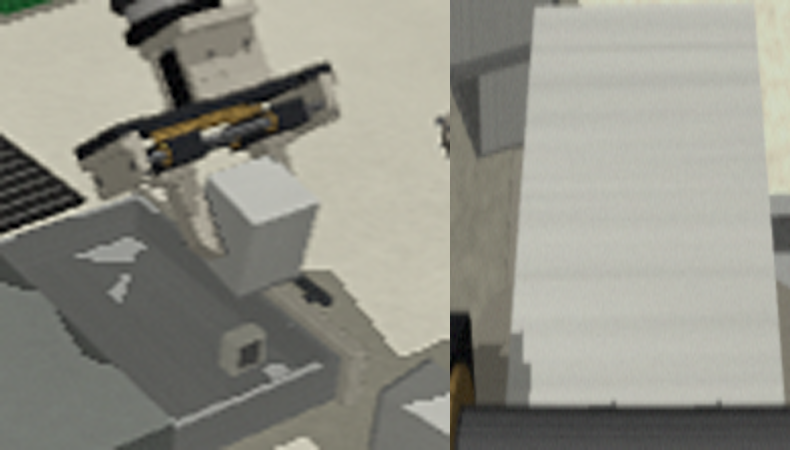

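The capsule lies in the tray at crop (240,350), and the tin is square in the pads again. I estimate its pose in the grip from its corners.

```bash
cat >> h.py <<'E'
def corners(M):
    a=29;X=[[a,a,-36],[-a,a,-36],[-a,-a,-36],[a,-a,-36],[a,a,36],[-a,a,36],[-a,-a,36],[a,-a,36]]
    return (M@np.c_[X,np.ones(8)].T)[:3].T
E
python3 - <<'E'
from rig import *
from h import *
P=cur();H=np.load("hold.npy");d=get_image("scene");s=110/450
print(P[:3,3]);M=P@H;print(M.round(2))
pp=proj(d,corners(M));print("pred crop",((pp-[230,110])/s).round(0).tolist())
E
```

```text
[518.75162075  96.95303786 157.48581464]
[[ 1.0000e+00 -7.0000e-02 -2.0000e-02  5.1733e+02]
 [-8.0000e-02 -9.4000e-01 -3.4000e-01  1.0283e+02]
 [ 0.0000e+00  3.4000e-01 -9.4000e-01  1.4659e+02]
 [ 0.0000e+00  0.0000e+00  0.0000e+00  1.0000e+00]]
pred crop [[205.0, 187.0], [269.0, 165.0], [315.0, 224.0], [250.0, 247.0], [179.0, 249.0], [241.0, 227.0], [283.0, 284.0], [221.0, 308.0]]
```

Run:
```python
from rig import *
from h import *
P=cur();H=np.load("hold.npy");d=pickle.load(open("s2.pkl","rb"));s=110/450
ob=np.array([[208,180],[258,162],[318,205],[257,220],[300,275],[238,297]],float)*s+[230,110]
X=corners(np.eye(4))[[0,1,2,3,6,7]]
rv0=P@H;C=np.c_[np.r_[np.array(d["R"]),[[0,0,0]]],np.r_[d["t"],1]]
M0=C@rv0
ok,r,t=cv2.solvePnP(X,ob,K(d),d["distortion"],cv2.Rodrigues(M0[:3,:3])[0],M0[:3,3].copy().reshape(3,1),True,cv2.SOLVEPNP_ITERATIVE)
M=np.linalg.inv(C)@T(t[:,0],cv2.Rodrigues(r)[0]);print(M.round(3))
print(np.abs(cv2.projectPoints(X,r,t,K(d),d["distortion"])[0][:,0]-ob).max())
Hn=np.linalg.inv(P)@M;print(Hn.round(3));np.save("holdn.npy",Hn)
```

```text
[[ 9.9900e-01 -1.4000e-02  5.0000e-02  4.7621e+02]
 [-1.0000e-02 -9.9600e-01 -8.6000e-02  6.8757e+01]
 [ 5.1000e-02  8.5000e-02 -9.9500e-01  1.1883e+02]
 [ 0.0000e+00  0.0000e+00  0.0000e+00  1.0000e+00]]
1.4044397965000144
[[ 9.1000e-02 -7.0300e-01 -7.0500e-01 -4.7866e+01]
 [ 9.9600e-01  7.5000e-02  5.4000e-02 -3.8858e+01]
 [ 1.5000e-02 -7.0700e-01  7.0700e-01  7.2560e+00]
 [ 0.0000e+00  0.0000e+00  0.0000e+00  1.0000e+00]]
```

```bash
cat >> h.py <<'E'
def rehold(P,cam,Mpos,hm):
    """tin centre slid along camera ray to lie mid-pads (tool y=0); mouth hm in tool xz"""
    c=-np.array(cam["R"]).T@cam["t"];v=np.array(Mpos)-c;yt=P[:3,1]
    s=((P[:3,3]-c)@yt)/(v@yt);X=c+s*v;hm=np.array(hm,float);hm/=np.linalg.norm(hm)
    R=np.c_[[0,1,0],np.cross(hm,[0,1,0]),hm];H=np.linalg.inv(P)@T(X,P[:3,:3]@R);np.save("hold.npy",H);print(H.round(2));return H
E
python3 - <<'E'
from rig import *
from h import *
P=cur();d=pickle.load(open("s2.pkl","rb"))
H=rehold(P,d,(476.21,68.757,118.83),(-.705,0,.707));print((P@H).round(2))
A=P.copy();A[:3,3]+=[-20,-20,10]
print(step(P,pour((515,-20,160),80,0)))
chain(pour((515,-20,160),80,0),pour((520,-240,110),65,0))
E
```

```text
[[ 0.   -0.71 -0.71 11.69]
 [ 1.   -0.   -0.   -0.  ]
 [ 0.   -0.71  0.71  7.09]
 [ 0.    0.    0.    1.  ]]
[[ 1.0000e+00 -9.0000e-02 -0.0000e+00  5.1881e+02]
 [-9.0000e-02 -9.9000e-01 -8.0000e-02  1.1047e+02]
 [ 0.0000e+00  8.0000e-02 -1.0000e+00  1.5759e+02]
 [ 0.0000e+00  0.0000e+00  0.0000e+00  1.0000e+00]]
(4, array([-0.0239,  0.0027, -0.022 ]), array([-0.0137,  0.0203,  0.0164]))
4 travel [-0.0239, 0.0027, -0.022] turn [-0.0137, 0.0203, 0.0164]
6 travel [-0.0307, 0.0105, -0.0189] turn [-0.0308, 0.0, 0.0309]
```

Emit:
drive_tool --turn '[[-0.014,0.02,0.016],[-0.014,0.02,0.016],[-0.014,0.02,0.016],[-0.014,0.02,0.016],[-0.031,0,0.031]]' --travel '[[-0.024,0.0027,-0.022],[-0.024,0.0027,-0.022],[-0.024,0.0027,-0.022],[-0.024,0.0027,-0.022],[-0.0307,0.0105,-0.0189]]' --fingers '[1,1,1,1,1]'

```text
t: 10.5
ee_pos: [514.9, -70.6, 145.6]
orientation: [[0.157, 0.976, 0.151], [0.69, -0.218, 0.69], [0.706, -0.004, -0.708]]
force: [0.3, -0.6, -1.3]
width: 57.6
grip_force: 59.9
```

Emit:
drive_tool --turn '[[-0.031,0,0.031],[-0.031,0,0.031],[-0.031,0,0.031],[-0.031,0,0.031],[-0.031,0,0.031]]' --travel '[[-0.0307,0.0105,-0.0189],[-0.0307,0.0105,-0.0189],[-0.0307,0.0105,-0.0189],[-0.0307,0.0105,-0.0189],[-0.0307,0.0105,-0.0189]]' --fingers '[1,1,1,1,1]'

```text
t: 11.0
ee_pos: [512.0, -253.3, 103.2]
orientation: [[0.304, 0.905, 0.297], [0.64, -0.425, 0.64], [0.705, -0.004, -0.709]]
force: [1.0, 0.4, -1.2]
width: 57.5
grip_force: 59.9
```

Emit:
drive_tool --turn '[[0,0,0],[0,0,0]]' --travel '[[0,0,0],[0,0,0]]' --fingers '[1,1]'

```text
t: 11.2
ee_pos: [511.8, -252.2, 103.6]
orientation: [[0.304, 0.905, 0.296], [0.64, -0.425, 0.641], [0.706, -0.005, -0.708]]
force: [0.8, -0.2, -0.8]
width: 57.5
grip_force: 59.9
```

Run:
```python
from rig import *
from h import *
P=cur();H=np.load("hold.npy");print((P@H).round(2)[:3],get_obs()["width"],get_obs()["q"])
chain(pour((525,-245,65),65,0),pour((525,-245,42),65,0))
d=get_image("scene");print(proj(d,corners(P@H)).round(0).tolist())
cv2.imwrite("pics/s6.png",cv2.resize(d["image"][80:200,150:310],(800,600),interpolation=2)[:,:,::-1])
```

```text
[[ 9.1000e-01 -4.2000e-01 -0.0000e+00  5.1749e+02]
 [-4.2000e-01 -9.1000e-01  0.0000e+00 -2.4019e+02]
 [-1.0000e-02  0.0000e+00 -1.0000e+00  1.0682e+02]] 57.46710294742315 [-0.93919887  0.74765492  1.50426891  0.67874636  1.38963822 -0.80055867]
2 travel [-0.0152, 0.0045, 0.0144] turn [-0.0011, 0.0001, -0.0027]
1 travel [-0.0162, 0.0, 0.0163] turn [-0.0, -0.0, -0.0]
[[216.0, 123.0], [232.0, 121.0], [235.0, 128.0], [218.0, 130.0], [217.0, 140.0], [232.0, 139.0], [235.0, 146.0], [219.0, 148.0]]
```

View pics/s6.png

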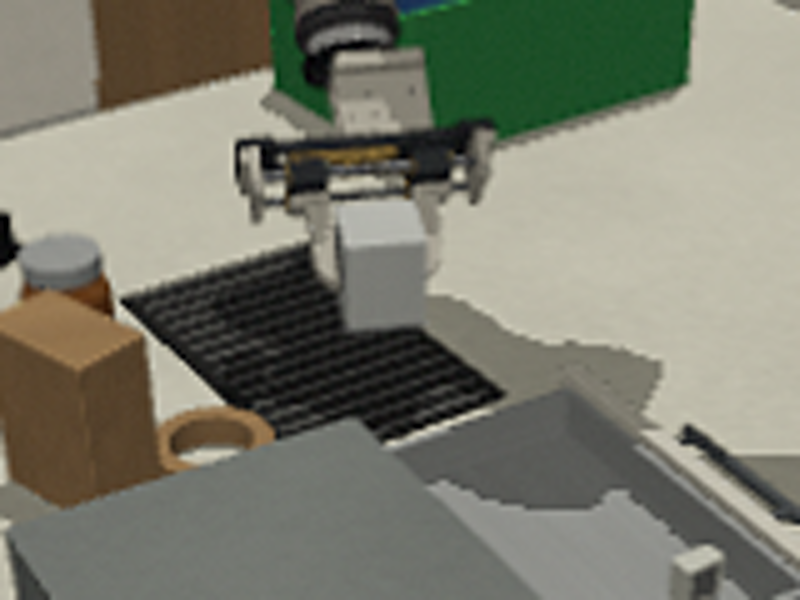

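The tin hangs upright over the mat at crop (380,265). Lowering it now.

Emit:
drive_tool --turn '[[0,0,0],[0,0,0],[0,0,0],[0,0,0]]' --travel '[[-0.0152,0.0045,0.0144],[-0.0152,0.0045,0.0144],[-0.01,0,0.01],[0,0,0]]' --fingers '[1,1,1,1]'

```text
t: 11.65
ee_pos: [519.3, -255.0, 47.3]
orientation: [[0.304, 0.907, 0.293], [0.639, -0.422, 0.643], [0.706, -0.007, -0.708]]
force: [0.3, 0.7, -0.7]
width: 57.6
grip_force: 59.9
```

Emit:
drive_tool --turn '[[0,0,0],[0,0,0]]' --travel '[[-0.0042,0,0.0042],[0,0,0]]' --fingers '[1,1]'

```text
t: 11.85
ee_pos: [519.8, -256.7, 43.2]
orientation: [[0.303, 0.906, 0.296], [0.641, -0.423, 0.64], [0.705, -0.004, -0.709]]
force: [0.5, -0.4, -0.2]
width: 57.9
grip_force: 59.9
```

Emit:
drive_tool --turn '[[0,0,0],[0,0,0]]' --travel '[[-0.0028,0,0.0028],[0,0,0]]' --fingers '[1,1]'

```text
t: 12.05
ee_pos: [519.8, -257.1, 39.2]
orientation: [[0.303, 0.906, 0.296], [0.641, -0.424, 0.64], [0.705, -0.004, -0.709]]
force: [-0.4, 0.3, -1.4]
width: 57.8
grip_force: 59.9
```

Run:
```python
from rig import *
from h import *
P=cur();H=np.load("hold.npy");o=get_obs();print((P@H).round(2)[:3,2:],o["width"],o["force"])
```

```text
[[  -0.    525.44]
 [   0.   -245.04]
 [  -1.     42.4 ]] 57.767820706780675 [-0.42138133  0.25924063 -1.44556341]
```

Emit:
drive_tool --turn '[[0,0,0],[0,0,0]]' --travel '[[-0.0014,0,0.0014],[0,0,0]]' --fingers '[1,1]'

```text
t: 12.25
ee_pos: [519.8, -257.2, 38.7]
orientation: [[0.302, 0.906, 0.297], [0.64, -0.424, 0.641], [0.706, -0.003, -0.708]]
force: [-3.3, -1.6, 8.2]
width: 57.8
grip_force: 59.9
```

Emit:
drive_tool --turn '[[0,0,0],[0,0,0]]' --travel '[[-0.0014,0,0.0014],[0,0,0]]' --fingers '[1,1]'

```text
t: 12.45
ee_pos: [519.8, -257.3, 38.5]
orientation: [[0.301, 0.906, 0.298], [0.639, -0.423, 0.642], [0.708, -0.002, -0.707]]
force: [-7.9, -3.7, 17.9]
width: 58.2
grip_force: 59.8
```

Emit:
drive_tool --turn '[[0,0,0],[0,0,0],[0,0,0],[0,0,0],[0,0,0]]' --travel '[[0,0,0],[0,0,0],[0,0,0],[0,0,-0.02],[0,0,-0.04]]' --fingers '[-0.5,-0.6,-0.6,-0.6,-0.6]' --squeeze 40

```text
t: 12.95
ee_pos: [501.5, -293.0, 76.2]
orientation: [[0.304, 0.907, 0.292], [0.638, -0.421, 0.644], [0.707, -0.009, -0.707]]
force: [1.0, -0.2, 0.2]
width: 74.0
grip_force: 0.0
```

Emit:
drive_tool --turn '[[0,0,0],[0,0,0],[0,0,0]]' --travel '[[0,0,-0.045],[0,0,-0.045],[0,0,0]]' --fingers '[-0.7,-0.7,-0.7]'

```text
t: 13.25
ee_pos: [475.1, -358.0, 145.1]
orientation: [[0.302, 0.904, 0.302], [0.646, -0.427, 0.633], [0.701, 0.004, -0.713]]
force: [0.3, -0.8, -0.1]
width: 77.9
grip_force: 0.0
```

```bash
cat >> h.py <<'E'
def tins(d):
    hsv=cv2.cvtColor(d["image"],cv2.COLOR_RGB2HSV);S,V=hsv[...,1],hsv[...,2]
    print("tins",*rects(d,(S<24)&(V>110),58,200,2500,(100,170,205,275)),sep="\n")
    print("mat",*rects(d,(S<60)&(V>90),78,60,2500,(316,186,406,238)),sep="\n")
E
python3 - <<'E'
from rig import *
from h import *
d=get_image("top");tins(d)
G=grasp((447.5,250.3),94.1,30,g=12,z=30);P=cur();print(P.round(2))
up=P.copy();up[2,3]=260
chain(T([500,150,230],G[:3,:3]),back(G,130),G)
E
```

```text
tins
(array([447.8, 244.8]), array([58. , 80.7]), 4.7, array([184., 242.]))
(array([450.5, 389.2]), array([67.9, 56.4]), 78.1, array([136., 242.]))
(array([651.7, 211.1]), array([70.4, 45. ]), 88.5, array([192., 176.]))
mat
(array([ 521.2, -250. ]), array([59.7, 59.1]), 65.0, array([340., 214.]))
[[ 3.0000e-01  9.0000e-01  3.0000e-01  4.7523e+02]
 [ 6.4000e-01 -4.3000e-01  6.4000e-01 -3.5538e+02]
 [ 7.0000e-01 -0.0000e+00 -7.1000e-01  1.4286e+02]
 [ 0.0000e+00  0.0000e+00  0.0000e+00  1.0000e+00]]
13 travel [0.0424, -0.0054, -0.0] turn [0.0054, -0.0979, -0.0419]
5 travel [0.0401, -0.009, -0.0019] turn [-0.0, 0.0, 0.0]
4 travel [-0.0, 0.0, 0.0325] turn [0.0, 0.0, 0.0]
```

The first tin stands square on the mat at (521,-250). Next is the tin at (447,250).

Emit:
drive_tool --turn '[[0.005,-0.098,-0.042],[0.005,-0.098,-0.042],[0.005,-0.098,-0.042],[0.005,-0.098,-0.042],[0.005,-0.098,-0.042]]' --travel '[[0.0424,-0.0054,0],[0.0424,-0.0054,0],[0.0424,-0.0054,0],[0.0424,-0.0054,0],[0.0424,-0.0054,0]]' --fingers '[-0.7,-0.7,-0.7,-0.7,-0.7]'

```text
t: 13.8
ee_pos: [508.2, -176.1, 256.1]
orientation: [[0.21, 0.967, 0.142], [0.938, -0.24, 0.25], [0.276, 0.081, -0.958]]
force: [0.4, 0.8, 0.1]
width: 77.8
grip_force: 0.0
```

Emit:
drive_tool --turn '[[0.005,-0.098,-0.042],[0.005,-0.098,-0.042],[0.005,-0.098,-0.042],[0.005,-0.098,-0.042],[0.005,-0.098,-0.042]]' --travel '[[0.0424,-0.0054,0],[0.0424,-0.0054,0],[0.0424,-0.0054,0],[0.0424,-0.0054,0],[0.0424,-0.0054,0]]' --fingers '[-0.7,-0.7,-0.7,-0.7,-0.7]'

```text
t: 14.3
ee_pos: [513.1, 35.0, 270.3]
orientation: [[0.046, 0.997, 0.054], [0.973, -0.033, -0.227], [-0.225, 0.063, -0.972]]
force: [0.9, 0.0, -0.2]
width: 78.1
grip_force: 0.0
```

Emit:
drive_tool --turn '[[0.005,-0.098,-0.042],[0.005,-0.098,-0.042],[0.005,-0.098,-0.042],[0,0,0]]' --travel '[[0.0424,-0.0054,0],[0.0424,-0.0054,0],[0.0424,-0.0054,0],[0,0,0]]' --fingers '[-0.7,-0.7,-0.7,-0.7]'

```text
t: 14.7
ee_pos: [495.1, 159.3, 223.6]
orientation: [[-0.08, 0.996, 0.036], [0.862, 0.088, -0.5], [-0.501, -0.009, -0.866]]
force: [0.6, 0.7, -1.0]
width: 78.1
grip_force: 0.0
```

Run:
```python
from rig import *
from h import *
P=cur();print(P.round(2))
G=grasp((447.5,249.5),94.1,30,g=12,z=30)
chain(back(G,130),G)
```

```text
[[-8.0000e-02  1.0000e+00  4.0000e-02  4.9512e+02]
 [ 8.6000e-01  9.0000e-02 -5.0000e-01  1.5929e+02]
 [-5.0000e-01 -1.0000e-02 -8.7000e-01  2.2356e+02]
 [ 0.0000e+00  0.0000e+00  0.0000e+00  1.0000e+00]]
5 travel [0.0377, -0.0078, -0.002] turn [0.0, 0.0002, 0.0037]
4 travel [-0.0, 0.0, 0.0325] turn [0.0, 0.0, 0.0]
```

Emit:
drive_tool --turn '[[0,0,0.004],[0,0,0.004],[0,0,0.004],[0,0,0.004],[0,0,0.004]]' --travel '[[0.0377,-0.0078,-0.002],[0.0377,-0.0078,-0.002],[0.0377,-0.0078,-0.002],[0.0377,-0.0078,-0.002],[0.0377,-0.0078,-0.002]]' --fingers '[-0.7,-0.7,-0.7,-0.7,-0.7]'

```text
t: 15.2
ee_pos: [447.7, 318.7, 142.5]
orientation: [[-0.046, 0.998, 0.038], [0.866, 0.058, -0.497], [-0.498, 0.01, -0.867]]
force: [0.1, -0.4, 0.2]
width: 77.6
grip_force: 0.0
```

Emit:
drive_tool --turn '[[0,0,0],[0,0,0],[0,0,0],[0,0,0]]' --travel '[[0,0,0.0325],[0,0,0.0325],[0,0,0],[0,0,0]]' --fingers '[-0.7,-0.7,-0.7,-0.7]'

```text
t: 15.6
ee_pos: [451.4, 285.3, 87.9]
orientation: [[-0.044, 0.998, 0.038], [0.866, 0.057, -0.497], [-0.498, 0.011, -0.867]]
force: [-0.4, 0.2, 1.7]
width: 78.0
grip_force: 0.0
```

Run:
```python
from rig import *
from h import *
G=grasp((447.5,249.5),94.1,30,g=12,z=30);print(G[:3,3])
chain(G);d=get_image("wrist");cv2.imwrite("pics/w7.png",d["image"][:,:,::-1])
M=T([447.5,249.5,29],np.eye(3));t=np.radians(94.1);b=np.array([np.cos(t),np.sin(t),0])
M[:3,:3]=np.c_[np.cross([0,0,1],-b),[0,0,1],-b];print(proj(d,corners(M)).round().tolist())
```

```text
[446.82077428 258.97568744  25.66987298]
2 travel [0.0042, -0.0033, 0.0334] turn [0.0011, -0.0009, -0.0088]
[[292.0, 207.0], [203.0, 208.0], [212.0, 152.0], [285.0, 151.0], [285.0, 261.0], [217.0, 262.0], [222.0, 209.0], [281.0, 208.0]]
```

View pics/w7.png

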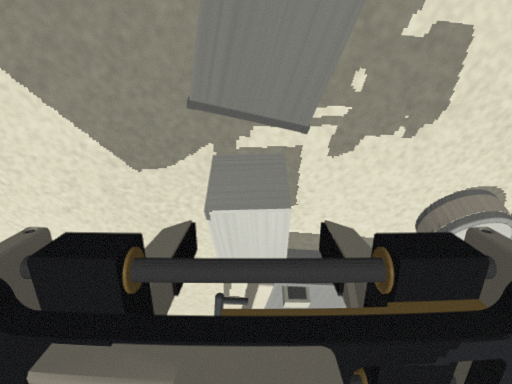

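The tin's top rear edge is at (208,212)–(290,207), within a few pixels of the prediction. I go in.

Emit:
drive_tool --turn '[[0,0,-0.009],[0,0,-0.009],[0,0,0],[0,0,0]]' --travel '[[0.004,-0.0025,0.0334],[0.004,-0.0025,0.0334],[0,0,0],[0,0,0]]' --fingers '[-0.7,-0.7,-0.7,-0.7]'

```text
t: 16.05
ee_pos: [449.8, 259.9, 27.5]
orientation: [[-0.061, 0.997, 0.041], [0.866, 0.073, -0.496], [-0.497, 0.005, -0.868]]
force: [0.4, -0.7, 0.1]
width: 78.0
grip_force: 0.0
```

Emit:
drive_tool --turn '[[0,0,0],[0,0,0],[0,0,0],[0,0,0]]' --travel '[[0,0,0],[0,0,0],[0,0,0],[0,0,0]]' --fingers '[1,1,1,1]' --squeeze 60

```text
t: 16.45
ee_pos: [449.5, 259.7, 27.2]
orientation: [[-0.061, 0.997, 0.041], [0.866, 0.073, -0.495], [-0.497, 0.005, -0.868]]
force: [-0.7, 1.0, 6.3]
width: 57.4
grip_force: 59.9
```

Run:
```python
from h import *
P=cur();print(P[:3,3]);hold(P,(448,249.5),94.1)
L=P.copy();L[2,3]+=70
chain(L,pour((515,45,130),85,20))
print(pour((515,45,64),85,20).round(2))
```

```text
[449.45682303 259.74447832  27.16289325]
tin in tool [[ 0.   -0.5  -0.87 -9.69]
 [ 1.    0.01 -0.   -2.19]
 [ 0.01 -0.87  0.5   3.42]
 [ 0.    0.    0.    1.  ]]
2 travel [-0.0174, 0.0002, -0.0304] turn [-0.0, 0.0, 0.0]
9 travel [-0.0247, 0.0077, -0.0053] turn [-0.0011, 0.1354, 0.019]
[[ 7.0000e-02  1.0000e+00  6.0000e-02  5.1764e+02]
 [ 7.6000e-01 -9.0000e-02  6.4000e-01  4.9980e+01]
 [ 6.5000e-01  0.0000e+00 -7.6000e-01  7.2870e+01]
 [ 0.0000e+00  0.0000e+00  0.0000e+00  1.0000e+00]]
```

Emit:
drive_tool --turn '[[0,0,0],[0,0,0],[-0.001,0.135,0.019],[-0.001,0.135,0.019],[-0.001,0.135,0.019]]' --travel '[[-0.0174,0,-0.0304],[-0.0174,0,-0.0304],[-0.0247,0.0077,-0.0053],[-0.0247,0.0077,-0.0053],[-0.0247,0.0077,-0.0053]]' --fingers '[1,1,1,1,1]'

```text
t: 16.95
ee_pos: [475.7, 198.6, 140.5]
orientation: [[-0.018, 0.999, 0.031], [0.994, 0.022, -0.109], [-0.11, 0.028, -0.994]]
force: [-0.3, -0.5, -1.4]
width: 57.8
grip_force: 59.9
```

Emit:
drive_tool --turn '[[-0.001,0.135,0.019],[-0.001,0.135,0.019],[-0.001,0.135,0.019],[-0.001,0.135,0.019],[-0.001,0.135,0.019]]' --travel '[[-0.0247,0.0077,-0.0053],[-0.0247,0.0077,-0.0053],[-0.0247,0.0077,-0.0053],[-0.0247,0.0077,-0.0053],[-0.0247,0.0077,-0.0053]]' --fingers '[1,1,1,1,1]'

```text
t: 17.45
ee_pos: [512.1, 72.2, 148.2]
orientation: [[0.054, 0.997, 0.051], [0.842, -0.073, 0.534], [0.536, 0.014, -0.844]]
force: [-0.2, 0.9, -1.8]
width: 57.7
grip_force: 59.9
```

Emit:
drive_tool --turn '[[-0.001,0.135,0.019],[0,0,0],[0,0,0]]' --travel '[[-0.0247,0.0077,-0.0053],[0,0,0],[0,0,0]]' --fingers '[1,1,1]'

```text
t: 17.75
ee_pos: [516.8, 48.2, 137.1]
orientation: [[0.072, 0.996, 0.055], [0.764, -0.09, 0.639], [0.641, -0.004, -0.767]]
force: [0.5, -0.4, -0.9]
width: 57.9
grip_force: 59.9
```

Run:
```python
from rig import *
from h import *
H=np.load("hold.npy");print((cur()@H).round(2)[:3],get_obs()["width"])
d=pickle.load(open("s2.pkl","rb"));print("cap",onz(d,[(230+240*110/450,110+350*110/450)],36))
chain(pour((510,35,92),85,20),pour((510,35,62),85,20))
```

```text
[[ 1.0000e+00 -8.0000e-02 -4.0000e-02  5.1414e+02]
 [-9.0000e-02 -9.3000e-01 -3.4000e-01  4.3190e+01]
 [-1.0000e-02  3.5000e-01 -9.4000e-01  1.2831e+02]] 57.876754010383
cap [[507.39947929  99.69191441  36.        ]]
1 travel [-0.0298, -0.0033, 0.0223] turn [-0.0013, 0.0052, -0.0052]
1 travel [-0.0194, -0.0, 0.0229] turn [-0.0, 0.0, 0.0]
```

Emit:
drive_tool --turn '[[0,0.005,-0.005],[0,0,0],[0,0,0],[0,0,0],[0,0,0]]' --travel '[[-0.0298,-0.0033,0.0223],[0,0,0],[-0.0194,0,0.0229],[0.015,0,-0.0177],[0,0,0]]' --fingers '[1,1,1,1,1]'

```text
t: 18.25
ee_pos: [513.9, 42.7, 97.8]
orientation: [[0.059, 0.997, 0.056], [0.762, -0.081, 0.642], [0.645, 0.004, -0.764]]
force: [-0.3, 0.3, -0.8]
width: 57.7
grip_force: 60.0
```

Emit:
drive_tool --turn '[[0,0,0],[0,0,0],[0,0,0],[0,0,0],[0,0,0]]' --travel '[[-0.015,0,0.0177],[0.015,0,-0.0177],[0,0,0],[-0.015,0,0.0177],[0.015,0,-0.0177]]' --fingers '[1,1,1,1,1]'

```text
t: 18.75
ee_pos: [511.3, 42.6, 92.3]
orientation: [[0.066, 0.997, 0.05], [0.76, -0.082, 0.644], [0.646, -0.005, -0.763]]
force: [-0.6, -0.5, -1.3]
width: 57.8
grip_force: 60.0
```

Emit:
drive_tool --turn '[[0,0,0],[0,0,0],[0,0,0],[0,0,0],[0,0,0]]' --travel '[[0,0,0],[-0.015,0,0.0177],[0.015,0,-0.0177],[0,0,0],[0,0,0]]' --fingers '[1,1,1,1,1]'

```text
t: 19.25
ee_pos: [513.0, 41.6, 95.3]
orientation: [[0.061, 0.997, 0.056], [0.762, -0.083, 0.642], [0.644, 0.003, -0.765]]
force: [-1.3, -0.2, -0.6]
width: 57.8
grip_force: 60.0
```

Emit:
drive_tool --turn '[[0,0,0],[0,0,0],[0,0,0]]' --travel '[[0.025,0,-0.03],[0.025,0,-0.03],[0,0,0]]' --fingers '[1,1,1]'

```text
t: 19.55
ee_pos: [514.5, 40.4, 176.8]
orientation: [[0.058, 0.996, 0.061], [0.763, -0.083, 0.641], [0.644, 0.009, -0.765]]
force: [0.6, -0.1, -0.5]
width: 57.5
grip_force: 60.0
```

Run:
```python
from rig import *
from h import *
H=np.load("hold.npy");P=cur();d=get_image("scene");pickle.dump((P,d),open("s8.pkl","wb"))
print((P@H).round(2)[:3],get_obs()["width"]);print(((proj(d,corners(P@H))-[220,90])*5).round().tolist())
cv2.imwrite("pics/s8.png",cv2.resize(d["image"][90:210,220:360],(700,600),interpolation=2)[:,:,::-1])
```

```text
[[ 1.0000e+00 -8.0000e-02 -2.0000e-02  5.1199e+02]
 [-8.0000e-02 -9.4000e-01 -3.4000e-01  3.5420e+01]
 [ 1.0000e-02  3.4000e-01 -9.4000e-01  1.6794e+02]] 57.504217429924935
[[235.0, 246.0], [314.0, 222.0], [366.0, 290.0], [287.0, 316.0], [207.0, 324.0], [283.0, 300.0], [331.0, 366.0], [256.0, 392.0]]
```

View pics/s8.png

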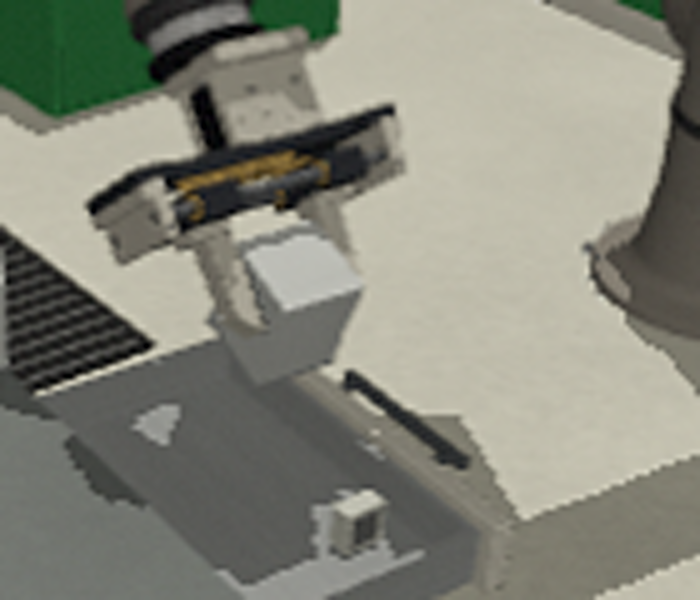

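Only the first capsule, at (355,520), is in the tray. The taps may have been too soft, so I tap again and read the force at contact.

Emit:
drive_tool --turn '[[0,0,0],[0,0,0],[0,0,0],[0,0,0],[0,0,0]]' --travel '[[-0.0245,0,0.029],[-0.0245,0,0.029],[0,0,0],[0,0,0],[-0.022,0,0.026]]' --fingers '[1,1,1,1,1]'

```text
t: 20.1
ee_pos: [516.2, 39.9, 67.5]
orientation: [[0.058, 0.996, 0.063], [0.762, -0.085, 0.642], [0.645, 0.011, -0.764]]
force: [-6.4, -30.6, 78.1]
width: 57.7
grip_force: 60.0
```

Emit:
drive_tool --turn '[[0,0,0]]' --travel '[[0,0,0]]' --fingers '[1]'

```text
t: 20.2
ee_pos: [515.0, 39.9, 64.8]
orientation: [[0.062, 0.996, 0.06], [0.761, -0.086, 0.643], [0.646, 0.006, -0.763]]
force: [1.0, -1.4, 2.5]
width: 57.6
grip_force: 60.0
```

Emit:
drive_tool --turn '[[0,0,0]]' --travel '[[0,0,0]]' --fingers '[1]'

```text
t: 20.3
ee_pos: [514.3, 40.1, 64.8]
orientation: [[0.062, 0.996, 0.058], [0.762, -0.085, 0.642], [0.645, 0.005, -0.764]]
force: [1.1, -1.4, 1.5]
width: 57.8
grip_force: 60.0
```

Run:
```python
from rig import *
from h import *
H=np.load("hold.npy");P=cur();print((P@H).round(2)[:3,2:],get_obs()["width"],get_obs()["force"])
```

```text
[[-3.0000e-02  5.1169e+02]
 [-3.4000e-01  3.5110e+01]
 [-9.4000e-01  5.5970e+01]] 57.79787344630452 [ 1.07085445 -1.37559686  1.45425337]
```

Emit:
drive_tool --turn '[[0,0,0],[0,0,0],[0,0,0],[0,0,0],[0,0,0]]' --travel '[[0.0195,0,-0.023],[0,0,0],[-0.0195,0,0.023],[0.0195,0,-0.023],[0,0,0]]' --fingers '[1,1,1,1,1]'

```text
t: 20.8
ee_pos: [513.9, 40.6, 94.8]
orientation: [[0.062, 0.996, 0.057], [0.761, -0.084, 0.643], [0.645, 0.004, -0.764]]
force: [-0.2, -0.3, -0.8]
width: 57.8
grip_force: 60.0
```

Emit:
drive_tool --turn '[[0,0,0],[0,0,0],[0,0,0],[0,0,0],[0,0,0]]' --travel '[[-0.0205,0,0.024],[0.0195,0,-0.023],[0,0,0],[-0.0205,0,0.024],[0,0,0]]' --fingers '[1,1,1,1,1]'

```text
t: 21.3
ee_pos: [514.1, 39.8, 60.2]
orientation: [[0.062, 0.996, 0.058], [0.762, -0.085, 0.642], [0.645, 0.005, -0.764]]
force: [-0.6, -0.0, -1.6]
width: 57.7
grip_force: 60.0
```

Run:
```python
from rig import *
from h import *
H=np.load("hold.npy");P=cur();print((P@H).round(2)[:3,2:],get_obs()["width"],get_obs()["force"])
```

```text
[[-3.0000e-02  5.1148e+02]
 [-3.4000e-01  3.4830e+01]
 [-9.4000e-01  5.1330e+01]] 57.66251359300686 [-0.63301317 -0.03935504 -1.62374268]
```

Emit:
drive_tool --turn '[[0,0,0],[0,0,0],[0,0,0]]' --travel '[[0.025,0,-0.03],[0.025,0,-0.03],[0.025,0,-0.03]]' --fingers '[1,1,1]'

```text
t: 21.6
ee_pos: [512.3, 39.8, 178.9]
orientation: [[0.063, 0.997, 0.055], [0.762, -0.083, 0.643], [0.645, 0.002, -0.764]]
force: [1.0, -0.3, 0.3]
width: 57.8
grip_force: 60.0
```

Run:
```python
from rig import *
from h import *
H=np.load("hold.npy");P=cur();d=get_image("scene");pickle.dump((P,d),open("s9.pkl","wb"))
e=pickle.load(open("s8.pkl","rb"))[1]
im=d["image"];hsv=cv2.cvtColor(im,cv2.COLOR_RGB2HSV)
# tray region: compare with earlier; bright low-sat blobs in tray
poly=proj(d,[[450,-90,24],[450,150,24],[600,140,24],[600,-100,24]]).astype(np.int32)
k=np.zeros(im.shape[:2],np.uint8);cv2.fillConvexPoly(k,poly,255);g=cv2.cvtColor(im,cv2.COLOR_RGB2GRAY)
for c in cv2.findContours(((g>150)&(k>0)).astype(np.uint8),0,1)[0]:
    if cv2.contourArea(c)>5: print(cv2.boundingRect(c),onz(d,[c[:,0].mean(0)],30)[0].round())
print((P@H).round(2)[:3],get_obs()["width"]);print(((proj(d,corners(P@H))-[220,60])*5).round().tolist())
cv2.imwrite("pics/s9.png",cv2.resize(im[60:210,220:380],(640,600),interpolation=2)[:,:,::-1])
```

```text
(288, 188, 10, 5) [471.  78.  30.]
(248, 172, 5, 6) [534. -71.  30.]
[[ 1.0000e+00 -7.0000e-02 -3.0000e-02  5.0967e+02]
 [-8.0000e-02 -9.4000e-01 -3.4000e-01  3.4850e+01]
 [-0.0000e+00  3.4000e-01 -9.4000e-01  1.7007e+02]] 58.156039317725465
[[237.0, 391.0], [316.0, 368.0], [368.0, 435.0], [289.0, 461.0], [210.0, 470.0], [285.0, 446.0], [334.0, 511.0], [259.0, 538.0]]
```

View pics/s9.png

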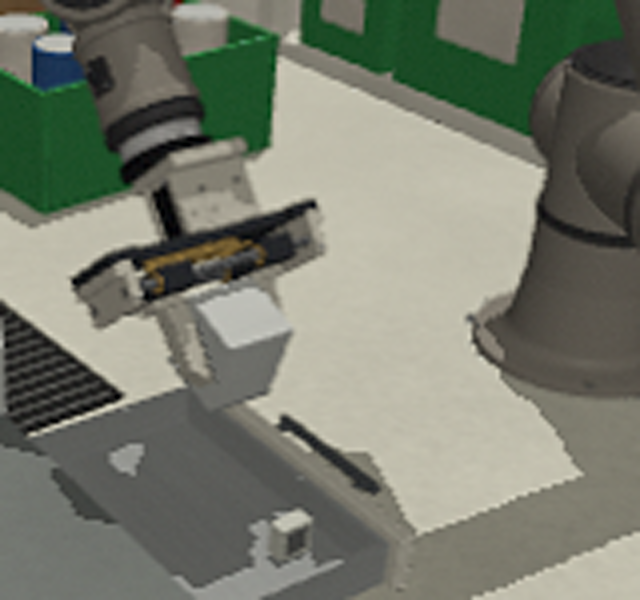

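Still only one capsule, at (290,535), so this tin may be empty. I turn its mouth towards the scene camera to look inside.

Run:
```python
from rig import *
from h import *
G=pour((500,60,230),227,95);print(G.round(2))
P=cur()
for n in (None,):
    chain(G)
    n,tr,ro=step(P,G);S=T(np.array(tr)*1000,Ro.from_rotvec(ro).as_matrix());Q=P.copy()
    for i in range(n):
        Q=Q@S;print(Q[:3,3].round(),Q[:3,2].round(2))
```

```text
[[-5.6000e-01 -7.3000e-01  3.9000e-01  4.9164e+02]
 [-6.0000e-01  6.8000e-01  4.2000e-01  5.4250e+01]
 [-5.7000e-01  0.0000e+00 -8.2000e-01  2.2728e+02]
 [ 0.0000e+00  0.0000e+00  0.0000e+00  1.0000e+00]]
19 travel [0.0021, 0.0016, -0.0019] turn [0.0064, -0.0277, -0.1343]
[516.  40. 188.] [ 0.06  0.62 -0.78]
[518.  40. 191.] [ 0.05  0.6  -0.8 ]
[519.  41. 194.] [ 0.05  0.57 -0.82]
[519.  42. 197.] [ 0.06  0.55 -0.83]
[520.  43. 200.] [ 0.07  0.53 -0.85]
[520.  44. 203.] [ 0.08  0.51 -0.86]
[519.  45. 206.] [ 0.1   0.48 -0.87]
[518.  47. 209.] [ 0.11  0.46 -0.88]
[517.  48. 211.] [ 0.14  0.45 -0.88]
[516.  49. 214.] [ 0.16  0.43 -0.89]
[514.  51. 216.] [ 0.18  0.42 -0.89]
[512.  52. 219.] [ 0.21  0.41 -0.89]
[510.  53. 221.] [ 0.24  0.4  -0.89]
[507.  53. 222.] [ 0.27  0.39 -0.88]
[504.  54. 224.] [ 0.29  0.39 -0.87]
[501.  54. 225.] [ 0.32  0.39 -0.86]
[498.  54. 226.] [ 0.34  0.4  -0.85]
[495.  54. 227.] [ 0.37  0.41 -0.84]
[492.  53. 228.] [ 0.39  0.42 -0.82]
```

Emit:
drive_tool --turn '[[0.0064,-0.0277,-0.134],[0.0064,-0.0277,-0.134],[0.0064,-0.0277,-0.134],[0.0064,-0.0277,-0.134],[0.0064,-0.0277,-0.134]]' --travel '[[0.0021,0.0016,-0.0019],[0.0021,0.0016,-0.0019],[0.0021,0.0016,-0.0019],[0.0021,0.0016,-0.0019],[0.0021,0.0016,-0.0019]]' --fingers '[1,1,1,1,1]'

```text
t: 22.15
ee_pos: [517.8, 43.4, 192.5]
orientation: [[-0.569, 0.82, 0.062], [0.716, 0.456, 0.529], [0.405, 0.345, -0.847]]
force: [0.1, 0.1, -1.0]
width: 57.9
grip_force: 60.0
```

Emit:
drive_tool --turn '[[0.0064,-0.0277,-0.134],[0.0064,-0.0277,-0.134],[0.0064,-0.0277,-0.134],[0.0064,-0.0277,-0.134],[0.0064,-0.0277,-0.134]]' --travel '[[0.0021,0.0016,-0.0019],[0.0021,0.0016,-0.0019],[0.0021,0.0016,-0.0019],[0.0021,0.0016,-0.0019],[0.0021,0.0016,-0.0019]]' --fingers '[1,1,1,1,1]'

```text
t: 22.65
ee_pos: [514.0, 50.0, 206.8]
orientation: [[-0.943, 0.296, 0.152], [0.333, 0.838, 0.432], [0.0, 0.458, -0.889]]
force: [-0.1, 0.8, -1.1]
width: 58.2
grip_force: 60.0
```

Emit:
drive_tool --turn '[[0.0064,-0.0277,-0.134],[0.0064,-0.0277,-0.134],[0.0064,-0.0277,-0.134],[0.0064,-0.0277,-0.134],[0.0064,-0.0277,-0.134]]' --travel '[[0.0021,0.0016,-0.0019],[0.0021,0.0016,-0.0019],[0.0021,0.0016,-0.0019],[0.0021,0.0016,-0.0019],[0.0021,0.0016,-0.0019]]' --fingers '[1,1,1,1,1]'

```text
t: 23.15
ee_pos: [502.1, 54.6, 216.9]
orientation: [[-0.897, -0.338, 0.285], [-0.212, 0.894, 0.394], [-0.388, 0.293, -0.874]]
force: [0.0, -0.1, -0.6]
width: 57.6
grip_force: 60.0
```

Emit:
drive_tool --turn '[[0.0064,-0.0277,-0.134],[0.0064,-0.0277,-0.134],[0.0064,-0.0277,-0.134],[0.0064,-0.0277,-0.134],[0,0,0]]' --travel '[[0.0021,0.0016,-0.0019],[0.0021,0.0016,-0.0019],[0.0021,0.0016,-0.0019],[0.0021,0.0016,-0.0019],[0,0,0]]' --fingers '[1,1,1,1,1]'

```text
t: 23.65
ee_pos: [496.8, 65.6, 235.3]
orientation: [[-0.59, -0.718, 0.37], [-0.596, 0.696, 0.4], [-0.545, 0.015, -0.838]]
force: [0.1, -1.0, -0.4]
width: 57.5
grip_force: 60.0
```

Run:
```python
from rig import *
from h import *
H=np.load("hold.npy");P=cur();M=P@H;print(M.round(2)[:3],get_obs()["q"])
d=get_image("scene");pickle.dump((P,d),open("s10.pkl","wb"));p=proj(d,corners(M));print(p.round().tolist())
x0,y0=p.min(0).astype(int)-12;x1,y1=p.max(0).astype(int)+12
c=cv2.cvtColor(d["image"],cv2.COLOR_RGB2GRAY)[y0:y1,x0:x1];print(x0,y0);
for r in c[::2]: print(" ".join(f"{v:3d}" for v in r[::2]))
```

```text
[[-7.2000e-01 -3.0000e-02  7.0000e-01  5.0536e+02]
 [ 7.0000e-01 -5.0000e-02  7.1000e-01  7.1210e+01]
 [ 1.0000e-02  1.0000e+00  6.0000e-02  2.3767e+02]] [-0.34277345  0.15336682  1.95033554  0.68497884  0.91395115 -3.1046051 ]
[[299.0, 122.0], [279.0, 120.0], [278.0, 138.0], [298.0, 140.0], [299.0, 132.0], [278.0, 131.0], [277.0, 149.0], [297.0, 151.0]]
264 108
 79  78  95 100  40  40  38  42 107 155 136 116  62 105  97  90  82  71 104  88  40  42  44  42
 67  67  73  55  40  40  41  42  54  53  70  49  71  67  79  72  79  84  88  80  41  40  43  41
 75  80  63  40  10  25  19  24  61  62  65  61  62  70  73  63  59  55  57  56  40  43  43  43
111 194 193 176 132 133 133 128 130 184 183 182 180 179 136 146 120 108  86  37  23  13  16  21
169 188 189 163  88 120 126 122 146 154 161 163 175 180 187 187 198 196 200 123 141 141 134 128
186 186 187 187 187 151 135 135 148 112 111 113 113 112 114 113 110 180 168 130 129 131 114  95
190 187 188 186 189 150 135 136 159 174 173 172 176 114 116 116 115 110 152 141 136 135 180 182
188 189 190 188 189 149 136 136 149 170 168 169 170 171 173 173
[... 1156 characters left out ...]
 119 190 189 190 187 186 189
187 188 188 190 187 188 191 191 189 190 190 190 190 192 191 190 192 190 189 188 188 188 186 186
190 188 188 189 184 186 189 190 188 191 191 192 191 190 190 190 190 187 189 187 187 189 188 189
186 181 192 182 187 188 187 192 192 191 190 190 191 191 190 189 190 189 190 191 187 186 186 188
189 123 161 193 190 191 190 192 190 190 190 192 191 190 188 189 192 190 187 185 186 189 187 187
190 153 103 131 196 192 192 190 191 190 192 192 193 188 187 189 192 193 189 189 188 186 187 188
102  89 109  94 113 195 198 195 190 189 191 190 190 189 189 189 189 189 187 187 186 189 188 186
 94  91  82  99 137 113 125 121 143 193 193 190 189 188 186 191 191 189 188 191 192 190 191 189
```

Run:
```python
from h import *
P,d=pickle.load(open("s10.pkl","rb"));a=cv2.resize(d["image"][100:172,255:327],(576,576),interpolation=3)
p0,e=pickle.load(open("s9.pkl","rb"))
cv2.imwrite("pics/s10.png",np.clip((a[:,:,::-1].astype(float)-60)*1.5,0,255))
```

```text
[ WARN:0@0.152] global loadsave.cpp:1063 imwrite_ Unsupported depth image for selected encoder is fallbacked to CV_8U.
```

View pics/s10.png

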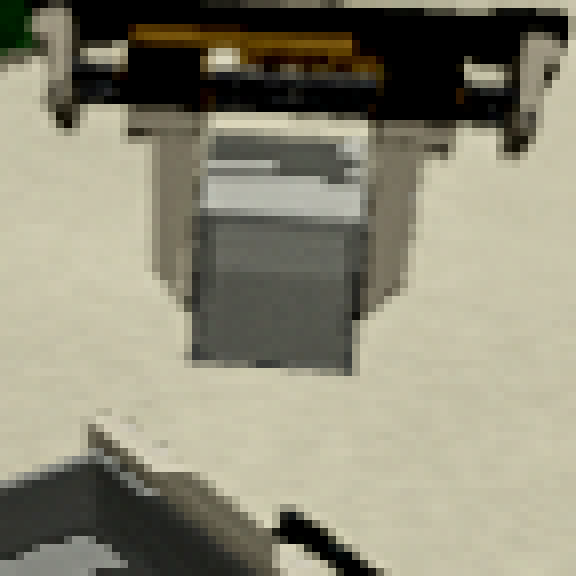

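The mouth at (195–355, 222–365) shows a bare floor strip and no block, so this tin is empty. I estimate its slip in the grip and take it to the mat.

Run:
```python
from h import *
P,d=pickle.load(open("s9.pkl","rb"));H=np.load("hold.npy")
ob=np.array([[197,305],[243,288],[292,330],[233,350],[270,395],[208,410]],float)/4+[220,60]
X=corners(np.eye(4))[[0,1,2,3,6,7]]
C=np.c_[np.r_[np.array(d["R"]),[[0,0,0]]],np.r_[d["t"],1]];M0=C@P@H
ok,r,t=cv2.solvePnP(X,ob,K(d),d["distortion"],cv2.Rodrigues(M0[:3,:3])[0],M0[:3,3].copy().reshape(3,1),True)
M=np.linalg.inv(C)@T(t[:,0],cv2.Rodrigues(r)[0]);print(M.round(3)[:3])
hm=P[:3,:3].T@M[:3,2];print("mouth in tool",hm.round(2),np.degrees(np.arctan2(-hm[0],hm[2])))
a=np.radians(50);H=rehold(P,d,M[:3,3],(-np.sin(a),0,np.cos(a)))
# check against s10
P2,d2=pickle.load(open("s10.pkl","rb"));print(proj(d2,corners(P2@H)).round(1).tolist())
A=pour((500,-20,170),80,10);print(A.round(2)[:3])
chain(A,pour((525,-335,110),50,0))
```

```text
[[ 9.99000e-01 -4.70000e-02  2.10000e-02  4.42389e+02]
 [-4.00000e-02 -9.65000e-01 -2.60000e-01 -3.83320e+01]
 [ 3.20000e-02  2.59000e-01 -9.65000e-01  1.23095e+02]]
mouth in tool [-0.82  0.04  0.57] 55.07340370217225
[[ 0.   -0.64 -0.77  0.58]
 [ 1.    0.   -0.    0.  ]
 [-0.   -0.77  0.64 -4.87]
 [ 0.    0.    0.    1.  ]]
[[300.2, 118.1], [280.4, 116.9], [279.6, 133.2], [298.7, 134.4], [299.7, 132.2], [278.8, 130.9], [278.0, 147.6], [298.1, 148.9]]
[[ 1.3000e-01  9.8000e-01  1.1000e-01  5.0047e+02]
 [ 7.5000e-01 -1.7000e-01  6.3000e-01 -1.7350e+01]
 [ 6.4000e-01  0.0000e+00 -7.7000e-01  1.6590e+02]]
19 travel [-0.0026, -0.0071, 0.0016] turn [-0.0081, 0.0242, 0.1374]
8 travel [-0.0306, 0.0186, -0.0193] turn [-0.0463, 0.0213, 0.0463]
```

Emit:
drive_tool --turn '[[-0.008,0.024,0.1374],[-0.008,0.024,0.1374],[-0.008,0.024,0.1374],[-0.008,0.024,0.1374],[-0.008,0.024,0.1374]]' --travel '[[-0.0026,-0.0071,0.0016],[-0.0026,-0.0071,0.0016],[-0.0026,-0.0071,0.0016],[-0.0026,-0.0071,0.0016],[-0.0026,-0.0071,0.0016]]' --fingers '[1,1,1,1,1]'

```text
t: 24.2
ee_pos: [527.8, 44.1, 226.5]
orientation: [[-0.953, -0.172, 0.251], [-0.062, 0.917, 0.393], [-0.298, 0.359, -0.885]]
force: [-0.3, -0.0, -1.2]
width: 57.8
grip_force: 60.0
```

Emit:
drive_tool --turn '[[-0.008,0.024,0.1374],[-0.008,0.024,0.1374],[-0.008,0.024,0.1374],[-0.008,0.024,0.1374],[-0.008,0.024,0.1374]]' --travel '[[-0.0026,-0.0071,0.0016],[-0.0026,-0.0071,0.0016],[-0.0026,-0.0071,0.0016],[-0.0026,-0.0071,0.0016],[-0.0026,-0.0071,0.0016]]' --fingers '[1,1,1,1,1]'

```text
t: 24.7
ee_pos: [538.7, 13.9, 206.0]
orientation: [[-0.869, 0.473, 0.143], [0.482, 0.749, 0.454], [0.107, 0.464, -0.879]]
force: [0.3, 0.4, 0.0]
width: 57.8
grip_force: 60.0
```

Emit:
drive_tool --turn '[[-0.008,0.024,0.1374],[-0.008,0.024,0.1374],[-0.008,0.024,0.1374],[-0.008,0.024,0.1374],[-0.008,0.024,0.1374]]' --travel '[[-0.0026,-0.0071,0.0016],[-0.0026,-0.0071,0.0016],[-0.0026,-0.0071,0.0016],[-0.0026,-0.0071,0.0016],[-0.0026,-0.0071,0.0016]]' --fingers '[1,1,1,1,1]'

```text
t: 25.2
ee_pos: [524.8, -11.0, 180.8]
orientation: [[-0.386, 0.918, 0.094], [0.786, 0.274, 0.555], [0.484, 0.288, -0.827]]
force: [-0.4, 0.0, -1.8]
width: 57.7
grip_force: 60.0
```

Emit:
drive_tool --turn '[[-0.008,0.024,0.1374],[-0.008,0.024,0.1374],[-0.008,0.024,0.1374],[-0.008,0.024,0.1374],[0,0,0]]' --travel '[[-0.0026,-0.0071,0.0016],[-0.0026,-0.0071,0.0016],[-0.0026,-0.0071,0.0016],[-0.0026,-0.0071,0.0016],[0,0,0]]' --fingers '[1,1,1,1,1]'

```text
t: 25.7
ee_pos: [499.2, -18.4, 164.2]
orientation: [[0.138, 0.984, 0.112], [0.754, -0.178, 0.633], [0.642, -0.003, -0.766]]
force: [0.1, -0.6, -1.3]
width: 58.0
grip_force: 60.0
```

Run:
```python
from rig import *
from h import *
H=np.load("hold.npy");P=cur();print((P@H).round(2)[:3],get_obs()["width"],get_obs()["q"][5])
chain(pour((505,-180,170),70,5),pour((525,-347,120),60,0))
```

```text
[[ 9.8000e-01 -1.7000e-01 -3.0000e-02  4.9872e+02]
 [-1.8000e-01 -9.7000e-01 -1.7000e-01 -2.1070e+01]
 [-0.0000e+00  1.7000e-01 -9.8000e-01  1.6834e+02]] 57.98702844863661 -0.7169738679865565
4 travel [-0.0281, 0.0112, -0.0258] turn [-0.0293, 0.022, 0.0309]
5 travel [-0.027, 0.0173, -0.0143] turn [-0.0257, 0.0174, 0.0236]
```

Emit:
drive_tool --turn '[[-0.029,0.022,0.031],[-0.029,0.022,0.031],[-0.029,0.022,0.031],[-0.029,0.022,0.031]]' --travel '[[-0.0281,0.0112,-0.0258],[-0.0281,0.0112,-0.0258],[-0.0281,0.0112,-0.0258],[-0.0281,0.0112,-0.0258]]' --fingers '[1,1,1,1]'

```text
t: 26.1
ee_pos: [507.9, -178.4, 167.6]
orientation: [[0.235, 0.941, 0.243], [0.668, -0.338, 0.663], [0.706, 0.006, -0.708]]
force: [0.5, 0.1, -0.9]
width: 57.9
grip_force: 60.0
```

Emit:
drive_tool --turn '[[-0.0257,0.0174,0.0236],[-0.0257,0.0174,0.0236],[-0.0257,0.0174,0.0236],[-0.0257,0.0174,0.0236],[-0.0257,0.0174,0.0236]]' --travel '[[-0.027,0.0173,-0.0143],[-0.027,0.0173,-0.0143],[-0.027,0.0173,-0.0143],[-0.027,0.0173,-0.0143],[-0.027,0.0173,-0.0143]]' --fingers '[1,1,1,1,1]'

```text
t: 26.6
ee_pos: [528.8, -345.1, 117.2]
orientation: [[0.316, 0.868, 0.383], [0.56, -0.496, 0.663], [0.766, 0.006, -0.643]]
force: [0.9, 0.7, -1.4]
width: 57.9
grip_force: 60.0
```

Emit:
drive_tool --turn '[[0,0,0],[0,0,0]]' --travel '[[0,0,0],[0,0,0]]' --fingers '[1,1]'

```text
t: 26.8
ee_pos: [528.2, -343.8, 117.0]
orientation: [[0.317, 0.868, 0.382], [0.559, -0.496, 0.664], [0.766, 0.003, -0.643]]
force: [0.6, -0.1, -0.8]
width: 58.1
grip_force: 60.0
```

Run:
```python
from rig import *
from h import *
H=np.load("hold.npy");P=cur();print((P@H).round(2)[:3],P.round(2))
chain(pour((525,-347,55),60,0))
d=get_image("scene");pickle.dump((P,d),open("s11.pkl","wb"));p=proj(d,corners(P@H));print(p.round(1).tolist())
g=cv2.cvtColor(d["image"],cv2.COLOR_RGB2GRAY)
x0,y0=p.min(0).astype(int)-5;x1,y1=p.max(0).astype(int)+8;print(x0,y0)
for r in g[y0:y1,x0:x1]: print(" ".join(f"{v:3d}" for v in r))
```

```text
[[ 8.7000e-01 -5.0000e-01  0.0000e+00  5.2653e+02]
 [-5.0000e-01 -8.7000e-01 -0.0000e+00 -3.4672e+02]
 [ 0.0000e+00 -0.0000e+00 -1.0000e+00  1.2062e+02]] [[ 3.2000e-01  8.7000e-01  3.8000e-01  5.2821e+02]
 [ 5.6000e-01 -5.0000e-01  6.6000e-01 -3.4381e+02]
 [ 7.7000e-01  0.0000e+00 -6.4000e-01  1.1704e+02]
 [ 0.0000e+00  0.0000e+00  0.0000e+00  1.0000e+00]]
2 travel [-0.0255, -0.0007, 0.0207] turn [-0.0006, -0.0, 0.0024]
[[199.4, 109.2], [214.7, 108.6], [215.4, 115.2], [199.6, 115.9], [200.5, 126.3], [215.3, 125.6], [216.1, 132.6], [200.7, 133.3]]
194 103
 41  41  41  40  41  73  77  65  80  83  99  52  51  55  69  63  61  70  62  77  79  84  39  36  34  38  37  32  42  57
 37  34  35  33  31  50  52  83  66  61  69  50  50  56  57  71  62  70  65  61  78  93  32  19  24  19  23  21  21  30
 19  20  20  17  18  64 160 161 110  84  88  82  82  85 107  84  79  83  88  85  88  80  15  13  12  13   9  11  18  38
 20  15  18  12  12  87 196 187 167 159 163 163 164 164 171 163 158 104 107 110 112 104  56  67  85  86  85  85  83  69
 79  79 103 102  97 104 192 187 187 188 180 180 172 173 172
[... 3320 characters left out ...]
  38  30  23  21  22  20  38  39  38  38  23  21  21  15  23  39  37  40  34  12  41  81 113 124 123
 38  40  37  23  23  23  21  23  39  39  39  38  23  20  20  20  24  40  49  37  29  20  21  19  21  25  26  47  99 128
 22  23  19  15  20  38  38  39  31  18  20  19  23  26  39  38  36  21  23  17  14  22  35  37  40  33  16  16  41  78
 19  28  38  37  38  27  21  20  19  22  35  30  31  28  11  11  11   5  12  29  26  28  22   4  27  50   9  24  31  23
 39  39  23  21  21  16  21  37  35  50  87 101 100  99 113 145 144 147 154 162 183 183 183 184 185 169  60  34  28  13
 21  20  13  21  38  39  39  40  17  55 133 181 178 178 177 179 180 179 180 180 181 182 182 182 185 174  93  12  17  24
```

Emit:
drive_tool --turn '[[0,0.1,0],[0,0,0],[0,0,0],[0,0,0]]' --travel '[[0,0,0],[-0.027,0,0.0185],[-0.027,0,0.0185],[0,0,0]]' --fingers '[1,1,1,1]'

```text
t: 27.25
ee_pos: [527.8, -340.6, 49.3]
orientation: [[0.281, 0.869, 0.408], [0.486, -0.495, 0.72], [0.828, -0.004, -0.561]]
force: [-0.6, 0.3, 0.1]
width: 57.8
grip_force: 60.0
```

Emit:
drive_tool --turn '[[0,0,0],[0,0,0]]' --travel '[[-0.0041,0,0.0028],[0,0,0]]' --fingers '[1,1]'

```text
t: 27.45
ee_pos: [529.2, -343.4, 48.9]
orientation: [[0.277, 0.868, 0.412], [0.491, -0.497, 0.716], [0.826, 0.004, -0.564]]
force: [-0.7, -0.5, -0.4]
width: 57.8
grip_force: 60.0
```

Emit:
drive_tool --turn '[[0,0,0],[0,0,0]]' --travel '[[-0.0033,0,0.0022],[0,0,0]]' --fingers '[1,1]'

```text
t: 27.65
ee_pos: [528.8, -343.7, 44.2]
orientation: [[0.278, 0.868, 0.412], [0.491, -0.497, 0.716], [0.826, 0.003, -0.564]]
force: [-0.7, 0.5, -1.6]
width: 57.9
grip_force: 60.0
```

Emit:
drive_tool --turn '[[0,0,0],[0,0,0]]' --travel '[[-0.0025,0,0.0017],[0,0,0]]' --fingers '[1,1]'

```text
t: 27.85
ee_pos: [528.6, -343.6, 40.5]
orientation: [[0.279, 0.867, 0.412], [0.489, -0.498, 0.716], [0.826, 0.002, -0.563]]
force: [0.7, 0.1, -1.0]
width: 57.5
grip_force: 60.0
```

Emit:
drive_tool --turn '[[0,0,0],[0,0,0]]' --travel '[[-0.0016,0,0.0011],[0,0,0]]' --fingers '[1,1]'

```text
t: 28.05
ee_pos: [528.5, -343.7, 40.3]
orientation: [[0.277, 0.868, 0.413], [0.488, -0.497, 0.717], [0.828, 0.003, -0.561]]
force: [-2.6, -0.2, 7.8]
width: 58.1
grip_force: 60.0
```

Emit:
drive_tool --turn '[[0,0,0],[0,0,0]]' --travel '[[-0.0016,0,0.0011],[0,0,0]]' --fingers '[1,1]'

```text
t: 28.25
ee_pos: [528.5, -343.8, 40.2]
orientation: [[0.275, 0.868, 0.414], [0.487, -0.497, 0.718], [0.829, 0.004, -0.56]]
force: [-7.0, -2.4, 16.0]
width: 57.6
grip_force: 60.0
```

Emit:
drive_tool --turn '[[0,0,0],[0,0,0]]' --travel '[[-0.0016,0,0.0011],[0,0,0]]' --fingers '[1,1]'

```text
t: 28.45
ee_pos: [528.4, -343.9, 40.0]
orientation: [[0.274, 0.868, 0.414], [0.486, -0.497, 0.719], [0.83, 0.005, -0.558]]
force: [-10.2, -1.3, 25.0]
width: 57.7
grip_force: 60.0
```

Emit:
drive_tool --turn '[[0,0,0],[0,0,0],[0,0,0],[0,0,0],[0,0,0]]' --travel '[[0.001,0,-0.001],[0,0,0],[0,0,0],[0,0,-0.02],[0,0,-0.04]]' --fingers '[-0.5,-0.6,-0.6,-0.6,-0.6]' --squeeze 40

```text
t: 28.95
ee_pos: [503.9, -384.0, 68.1]
orientation: [[0.28, 0.869, 0.408], [0.486, -0.495, 0.721], [0.828, -0.003, -0.561]]
force: [0.3, -0.4, 0.2]
width: 73.1
grip_force: 0.0
```

Emit:
drive_tool --turn '[[0,0,0],[0,0,0],[0,0,0],[0,0,0]]' --travel '[[0,0,-0.045],[0.02,0,-0.04],[0.02,0,-0.04],[0,0,0]]' --fingers '[-0.7,-0.7,-0.7,-0.7]'

```text
t: 29.35
ee_pos: [462.7, -460.6, 178.2]
orientation: [[0.276, 0.866, 0.417], [0.496, -0.5, 0.71], [0.823, 0.011, -0.568]]
force: [0.4, -0.2, 0.6]
width: 78.0
grip_force: 0.0
```

Run:
```python
from rig import *
from h import *
d=get_image("top");tins(d);P=cur();print(P.round(2)[:3],get_obs()["q"].round(2))
G=grasp((450.4,389),78,30,g=12,z=30)
chain(T([470,200,240],G[:3,:3]),back(G,130),G)
```

```text
tins
(array([450.4, 389.3]), array([67.7, 56.1]), 78.1, array([136., 242.]))
(array([651.7, 211.1]), array([70.3, 45. ]), 88.5, array([192., 176.]))
mat
(array([ 522.2, -350.3]), array([58.7, 59. ]), 60.6, array([372., 213.]))
(array([ 565.2, -256.6]), array([59.3, 59.2]), 61.1, array([341., 199.]))
[[ 2.8000e-01  8.7000e-01  4.1000e-01  4.6304e+02]
 [ 4.9000e-01 -5.0000e-01  7.1000e-01 -4.5870e+02]
 [ 8.2000e-01  1.0000e-02 -5.7000e-01  1.7530e+02]] [-1.21  0.94  0.97  0.73  1.87 -0.71]
17 travel [0.0398, -0.0135, 0.0058] turn [0.0049, -0.087, -0.0196]
7 travel [0.0389, -0.0084, -0.0056] turn [0.0, 0.0, -0.0]
4 travel [-0.0, 0.0, 0.0325] turn [0.0, 0.0, -0.0]
```

Both tins stand on the mat; the first was nudged to (565,-257), which is still well on it. Now the last tin.

Emit:
drive_tool --turn '[[0.005,-0.087,-0.02],[0.005,-0.087,-0.02],[0.005,-0.087,-0.02],[0.005,-0.087,-0.02],[0.005,-0.087,-0.02]]' --travel '[[0.0398,-0.0135,0.0058],[0.0398,-0.0135,0.0058],[0.0398,-0.0135,0.0058],[0.0398,-0.0135,0.0058],[0.0398,-0.0135,0.0058]]' --fingers '[-0.7,-0.7,-0.7,-0.7,-0.7]'

```text
t: 29.9
ee_pos: [475.1, -281.6, 292.4]
orientation: [[0.336, 0.908, 0.252], [0.794, -0.417, 0.443], [0.507, 0.051, -0.861]]
force: [1.6, 0.7, 0.9]
width: 78.4
grip_force: 0.0
```

Emit:
drive_tool --turn '[[0.005,-0.087,-0.02],[0.005,-0.087,-0.02],[0.005,-0.087,-0.02],[0.005,-0.087,-0.02],[0.005,-0.087,-0.02]]' --travel '[[0.0398,-0.0135,0.0058],[0.0398,-0.0135,0.0058],[0.0398,-0.0135,0.0058],[0.0398,-0.0135,0.0058],[0.0398,-0.0135,0.0058]]' --fingers '[-0.7,-0.7,-0.7,-0.7,-0.7]'

```text
t: 30.4
ee_pos: [484.4, -74.6, 330.6]
orientation: [[0.315, 0.945, 0.085], [0.945, -0.321, 0.067], [0.09, 0.059, -0.994]]
force: [1.5, -0.7, 0.3]
width: 77.7
grip_force: 0.0
```

Emit:
drive_tool --turn '[[0.005,-0.087,-0.02],[0.005,-0.087,-0.02],[0.005,-0.087,-0.02],[0.005,-0.087,-0.02],[0.005,-0.087,-0.02]]' --travel '[[0.0398,-0.0135,0.0058],[0.0398,-0.0135,0.0058],[0.0398,-0.0135,0.0058],[0.0398,-0.0135,0.0058],[0.0398,-0.0135,0.0058]]' --fingers '[-0.7,-0.7,-0.7,-0.7,-0.7]'

```text
t: 30.9
ee_pos: [476.9, 130.6, 281.8]
orientation: [[0.222, 0.973, -0.059], [0.913, -0.228, -0.338], [-0.342, 0.022, -0.939]]
force: [0.8, 0.4, -0.2]
width: 77.8
grip_force: 0.0
```

Emit:
drive_tool --turn '[[0.005,-0.087,-0.02],[0.005,-0.087,-0.02],[0,0,0]]' --travel '[[0.0398,-0.0135,0.0058],[0.0398,-0.0135,0.0058],[0,0,0]]' --fingers '[-0.7,-0.7,-0.7]'

```text
t: 31.2
ee_pos: [464.2, 206.4, 234.0]
orientation: [[0.157, 0.981, -0.11], [0.849, -0.191, -0.492], [-0.504, -0.017, -0.863]]
force: [0.3, -1.1, -0.6]
width: 78.1
grip_force: 0.0
```

Run:
```python
from rig import *
from h import *
print(cur().round(2)[:3])
G=grasp((450.4,389),78,30,g=12,z=30)
chain(back(G,80),G)
```

```text
[[ 1.6000e-01  9.8000e-01 -1.1000e-01  4.6417e+02]
 [ 8.5000e-01 -1.9000e-01 -4.9000e-01  2.0639e+02]
 [-5.0000e-01 -2.0000e-02 -8.6000e-01  2.3404e+02]]
7 travel [0.0379, -0.0068, 0.001] turn [-0.0008, 0.0007, 0.0033]
2 travel [-0.0, 0.0, 0.04] turn [0.0, 0.0, -0.0]
```

Emit:
drive_tool --turn '[[0,0,0.003],[0,0,0.003],[0,0,0.003],[0,0,0.003],[0,0,0.003]]' --travel '[[0.0379,-0.0068,0.001],[0.0379,-0.0068,0.001],[0.0379,-0.0068,0.001],[0.0379,-0.0068,0.001],[0.0379,-0.0068,0.001]]' --fingers '[-0.7,-0.7,-0.7,-0.7,-0.7]'

```text
t: 31.7
ee_pos: [466.9, 367.7, 141.7]
orientation: [[0.185, 0.977, -0.104], [0.847, -0.213, -0.487], [-0.498, 0.002, -0.867]]
force: [0.5, 0.3, 0.4]
width: 78.3
grip_force: 0.0
```

Emit:
drive_tool --turn '[[0,0,0.003],[0,0,0.003],[0,0,0],[0,0,0]]' --travel '[[0.0379,-0.0068,0.001],[0.0379,-0.0068,0.001],[0,0,0],[0,0,0]]' --fingers '[-0.7,-0.7,-0.7,-0.7]'

```text
t: 32.1
ee_pos: [467.5, 432.8, 102.1]
orientation: [[0.19, 0.976, -0.105], [0.845, -0.217, -0.488], [-0.499, 0.004, -0.867]]
force: [-0.3, -0.9, 0.9]
width: 77.8
grip_force: 0.0
```

Run:
```python
from rig import *
from h import *
print(cur().round(2)[:3])
d=get_image("top");tins(d)
G=grasp((450.4,389),78,30,g=12,z=30);print(G[:3,3]);chain(G)
d=get_image("wrist");t=np.radians(78);b=np.array([np.cos(t),np.sin(t),0])
M=T([450.4,389,29],np.c_[np.cross([0,0,1],-b),[0,0,1],-b]);p=proj(d,corners(M));print(p.round().tolist())
g=cv2.cvtColor(d["image"],cv2.COLOR_RGB2GRAY)
for v in range(130,236,8): print(v," ".join(f"{x:3d}" for x in g[v,180:330:5]))
```

```text
[[ 1.9000e-01  9.8000e-01 -1.0000e-01  4.6750e+02]
 [ 8.5000e-01 -2.2000e-01 -4.9000e-01  4.3278e+02]
 [-5.0000e-01  0.0000e+00 -8.7000e-01  1.0209e+02]]
tins
(array([451.2, 389. ]), array([66.2, 53.9]), 78.1, array([136., 241.]))
(array([651.7, 211.2]), array([70.3, 45. ]), 88.5, array([192., 176.]))
mat
(array([ 522.2, -350.3]), array([58.7, 59. ]), 60.6, array([372., 213.]))
(array([ 566. , -256.2]), array([57.8, 58.1]), 60.8, array([341., 199.]))
[452.37516106 398.29240221  25.66987298]
3 travel [0.0023, -0.0028, 0.0286] turn [-0.0001, -0.0008, -0.0039]
[[286.0, 200.0], [206.0, 201.0], [214.0, 150.0], [281.0, 149.0], [281.0, 252.0], [218.0, 252.0], [223.0, 204.0], [278.0, 203.0]]
130 126 123 120 121 119 117 121 124 118 127 122 129 124 125 127 129 206 216 215 214 215 211 209 216 217 210 206 215 210 210
138 125 125 127 124 128 124 122 126 123 123 124 122 123 127 193 205 209 206 213 208 211 203 213 217 207 214 217 213 205 220
146 117 120 125 125 129 125 121 119 120 123 120 127 123 127 122 124 125 124 127 125 119 121 123 129 211 211 207 218 203 205
154 125 123 120 118 115 127 124 118
[... 628 characters left out ...]
 119 116 121 117 120 116 120 118 119 118 119 119 133 215 204 209 205 203 212 219
202 123 122 121 128 125 122 114 118 119 117 136 142 158 160 156 174 178 177 190 190 189 192 198 200 203 204 211 211 211 206
210 119 126 121 124 122 125 116 115 112 196 191 193 198 196 194 194 201 190 202 198 195 196 212 210 206 205 218 211 212 210
218 124 122 122 126 117 118 124 120 197 197 191 194 197 197 193 193 200 192 201 200 196 201 211 215 199 207 210 215 203 215
226  91  88  33  58 152 211 213 111 122 197 188 196 198 193 200 195 199 196 197 200 193 208 210 207 218 214 218 210 156  14
234  90  35   7  46 207 210 209 168 113 115 131 194 197 194 197 195 199 192 196 201 194 208 203 211 205 215 213 207  75  14
```

Emit:
drive_tool --turn '[[0,0,-0.004],[0,0,-0.004],[0,0,-0.004],[0,0,0],[0,0,0]]' --travel '[[0.0023,-0.0025,0.0286],[0.0023,-0.0025,0.0286],[0.0023,-0.0025,0.0286],[0,0,0],[0,0,0]]' --fingers '[-0.7,-0.7,-0.7,-0.7,-0.7]'

```text
t: 32.7
ee_pos: [454.2, 398.7, 27.6]
orientation: [[0.182, 0.978, -0.103], [0.849, -0.209, -0.485], [-0.496, 0.001, -0.868]]
force: [0.3, 0.4, 0.6]
width: 77.9
grip_force: 0.0
```

Emit:
drive_tool --turn '[[0,0,0],[0,0,0],[0,0,0],[0,0,0]]' --travel '[[0,0,0],[0,0,0],[0,0,0],[0,0,0]]' --fingers '[1,1,1,1]' --squeeze 60

```text
t: 33.1
ee_pos: [453.8, 399.6, 26.9]
orientation: [[0.181, 0.978, -0.101], [0.85, -0.208, -0.485], [-0.495, 0.002, -0.869]]
force: [0.2, 0.3, 4.4]
width: 58.0
grip_force: 60.0
```

Run:
```python
from h import *
P=cur();print(P[:3,3]);hold(P,(450.8,389),78)
L=P.copy();L[2,3]+=70
A=pour((515,30,140),85,15)
chain(L,A)
P=L;n,tr,ro=step(L,A);S=T(np.array(tr)*1000,Ro.from_rotvec(ro).as_matrix());Q=L.copy()
for i in range(n): Q=Q@S;print(Q[:3,3].round(),end="")
```

```text
[453.78817832 399.58976563  26.92823092]
tin in tool [[  0.    -0.5   -0.87 -10.56]
 [  1.     0.    -0.    -0.72]
 [  0.    -0.87   0.5    3.64]
 [  0.     0.     0.     1.  ]]
2 travel [-0.0173, 0.0001, -0.0304] turn [0.0, -0.0, 0.0]
10 travel [-0.0372, 0.0117, -0.0085] turn [0.002, 0.1307, -0.013]
[459. 370. 123.][465. 337. 145.][470. 301. 162.][476. 264. 175.][481. 225. 183.][487. 186. 186.][494. 147. 184.][501. 108. 178.][508.  70. 166.][516.  35. 150.]
```

Emit:
drive_tool --turn '[[0,0,0],[0,0,0],[0.002,0.1307,-0.013],[0.002,0.1307,-0.013],[0.002,0.1307,-0.013]]' --travel '[[-0.0173,0,-0.0304],[-0.0173,0,-0.0304],[-0.0372,0.0117,-0.0085],[-0.0372,0.0117,-0.0085],[-0.0372,0.0117,-0.0085]]' --fingers '[1,1,1,1,1]'

```text
t: 33.6
ee_pos: [470.2, 300.9, 162.7]
orientation: [[0.169, 0.985, -0.035], [0.978, -0.172, -0.117], [-0.121, -0.014, -0.993]]
force: [1.1, -1.0, -0.7]
width: 58.1
grip_force: 60.0
```

Emit:
drive_tool --turn '[[0.002,0.1307,-0.013],[0.002,0.1307,-0.013],[0.002,0.1307,-0.013],[0.002,0.1307,-0.013],[0.002,0.1307,-0.013]]' --travel '[[-0.0372,0.0117,-0.0085],[-0.0372,0.0117,-0.0085],[-0.0372,0.0117,-0.0085],[-0.0372,0.0117,-0.0085],[-0.0372,0.0117,-0.0085]]' --fingers '[1,1,1,1,1]'

```text
t: 34.1
ee_pos: [498.8, 116.7, 179.6]
orientation: [[0.105, 0.994, 0.039], [0.873, -0.111, 0.474], [0.476, -0.016, -0.88]]
force: [0.9, 0.2, -1.5]
width: 57.7
grip_force: 60.0
```

Emit:
drive_tool --turn '[[0.002,0.1307,-0.013],[0.002,0.1307,-0.013],[0,0,0],[0,0,0]]' --travel '[[-0.0372,0.0117,-0.0085],[-0.0372,0.0117,-0.0085],[0,0,0],[0,0,0]]' --fingers '[1,1,1,1]'

```text
t: 34.5
ee_pos: [513.3, 42.2, 151.2]
orientation: [[0.076, 0.996, 0.053], [0.725, -0.092, 0.682], [0.684, -0.014, -0.729]]
force: [-0.7, 1.1, -0.9]
width: 57.8
grip_force: 60.0
```

Run:
```python
from rig import *
from h import *
H=np.load("hold.npy");P=cur();print((P@H).round(2)[:3],P[2,:3].round(3),get_obs()["width"])
d=get_image("scene");pickle.dump((P,d),open("s12.pkl","wb"))
chain(pour((510,25,93),85,15))
```

```text
[[ 1.0000e+00 -8.0000e-02 -4.0000e-02  5.1193e+02]
 [-9.0000e-02 -9.5000e-01 -2.9000e-01  3.7100e+01]
 [-1.0000e-02  2.9000e-01 -9.6000e-01  1.4135e+02]] [ 0.684 -0.014 -0.729] 57.84803297110076
2 travel [-0.0222, -0.0002, 0.0129] turn [-0.0035, 0.0191, -0.0047]
```

Emit:
drive_tool --turn '[[-0.0035,0.019,-0.005],[-0.0035,0.019,-0.005],[0,0,0],[0,0,0],[0,0,0]]' --travel '[[-0.0222,0,0.0129],[-0.0222,0,0.0129],[0,0,0],[0,0,0],[-0.0217,0,0.0222]]' --fingers '[1,1,1,1,1]'

```text
t: 35.05
ee_pos: [514.5, 30.8, 76.4]
orientation: [[0.051, 0.996, 0.067], [0.704, -0.084, 0.706], [0.709, 0.011, -0.705]]
force: [0.7, -21.0, 27.0]
width: 57.5
grip_force: 60.0
```

Emit:
drive_tool --turn '[[0,0,0],[0,0,0],[0,0,0],[0,0,0]]' --travel '[[0.0217,0,-0.0222],[0,0,0],[0,0,0],[-0.0224,0,0.0229]]' --fingers '[1,1,1,1]'

```text
t: 35.45
ee_pos: [514.2, 30.1, 74.7]
orientation: [[0.052, 0.996, 0.068], [0.704, -0.085, 0.705], [0.708, 0.011, -0.706]]
force: [0.4, -0.2, -0.3]
width: 57.7
grip_force: 60.0
```

Emit:
drive_tool --turn '[[0,0,0],[0,0,0],[0,0,0],[0,0,0]]' --travel '[[0.0217,0,-0.0222],[0,0,0],[0,0,0],[-0.0224,0,0.0229]]' --fingers '[1,1,1,1]'

```text
t: 35.85
ee_pos: [513.8, 29.8, 72.9]
orientation: [[0.053, 0.996, 0.067], [0.704, -0.085, 0.706], [0.709, 0.01, -0.705]]
force: [-0.1, -1.3, -1.7]
width: 57.2
grip_force: 60.0
```

Emit:
drive_tool --turn '[[0,0,0],[0,0,0],[0,0,0],[0,0,0]]' --travel '[[0.0217,0,-0.0222],[0,0,0],[0,0,0],[-0.0224,0,0.0229]]' --fingers '[1,1,1,1]'

```text
t: 36.25
ee_pos: [513.6, 29.6, 71.6]
orientation: [[0.054, 0.996, 0.067], [0.703, -0.086, 0.706], [0.709, 0.009, -0.705]]
force: [0.2, -1.0, -0.9]
width: 57.5
grip_force: 60.0
```

Emit:
drive_tool --turn '[[0,0,0],[0,0,0],[0,0,0],[0,0,0],[0,0,0]]' --travel '[[0.0217,0,-0.0222],[0.0217,0,-0.0222],[0.0217,0,-0.0222],[0,0,0],[0,0,0]]' --fingers '[1,1,1,1,1]'

```text
t: 36.75
ee_pos: [511.3, 28.8, 162.5]
orientation: [[0.058, 0.996, 0.063], [0.702, -0.085, 0.707], [0.71, 0.003, -0.704]]
force: [-0.2, -0.0, -0.6]
width: 57.7
grip_force: 60.0
```

```bash
cat >> h.py <<'E'
def tray(d):
    """ascii grey map of the tray seen by the scene camera, 4 px cells"""
    im=d["image"];g=cv2.cvtColor(im,cv2.COLOR_RGB2GRAY);hsv=cv2.cvtColor(im,cv2.COLOR_RGB2HSV)
    p=proj(d,[[450,-90,24],[450,150,24],[600,140,24],[600,-100,24]]);x0,y0=p.min(0).astype(int);x1,y1=p.max(0).astype(int);print(x0,y0)
    for v in range(y0,y1,3): print(f"{v:3d}"," ".join(f"{x:3d}" for x in g[v,x0:x1:3]))
E
python3 - <<'E'
from rig import *
from h import *
H=np.load("hold.npy");P=cur();print((P@H).round(2)[:3,2:],get_obs()["width"])
d=get_image("scene");pickle.dump((P,d),open("s13.pkl","wb"));tray(d)
E
```

```text
[[-2.0000e-02  5.1021e+02]
 [-2.6000e-01  2.4060e+01]
 [-9.7000e-01  1.5247e+02]] 57.68893047741664
228 165
165  33  19  38 197  91  90  93  91  91  93  94  93  95  90 104 109 111  94 114 122 199  38 133 187 186 188 185 187
168 129  91  93  93  93  90  93  92  93  93  90  91  92  91  94  82  82  81  95 119 124 181  35  74 189 187 185 185
171 114  92  92  93  93  91  94  91  91  91  91  91  92  90  91  91  83  82  83  87 112 122 120  62  44 161 186 188
174 114 104  94  93  91  89  89  92  90  92  91  92  92  92  92  92  90  81  82  83  85 112 126 123 112  43 162 190
177 114 115  66  92  92  91  89  90  92  89  91  93  89  97  91  91  93  90  84  82  82  82 103 124 122 119  41  73
180 114 114 103  65  94  91  91  88  89  91  90  90 119 121 119 116  92  90  91  85  84  82  84  93 115 125 123  40
183 113 113 114  64  66  92  90  90  89  89  89  89 124 127 127 102  89  91  90  91  88  81  84  82  90 116 128 123
186 116 113 113 113 114 100  90  91  90  89  88  89 124 128 127 101  89  87  87  90  90  89  81  83  82  88 109 125
189 113 113 115 112 112 113 113  89  91  88  88  89  89  91  90 
[... 279 characters left out ...]
  83
198 117 114 115 114 113 115 114 113 112 114  89  89  87  90  90  91  90  86 148 147 113  79 111  90  89  90  90  90
201 118 115 115 115 113 114 113 112 115 114 115 154 135  89  87  84 150 149 145 147  84  89  89  87 131  92  93  93
204 116 115 115 116 114 114 115 114 115 112 115 114 149 150 146 148 146 148 148 146 131  84 154 109  90  91  93  94
207 114 115 116 115 114 115 115 116 115 115 114 113 114 150 147 146 148 146 149 150 152  89  91  92  93  93  93  92
210 116 117 115 116 117 118 116 115 116 114 116 116 116 115 144 149 149 150 132  91  92  93  94  91  93  91 127 123
213 117 117 114 116 117 115 115 116 115 117 116 117 115 117 119 154 112  93  91  91  92  91  93 102 125 123 123 125
```

The second capsule now shows in the tray at pixel (268,183). I place the last tin on the mat.

Run:
```python
from rig import *
from h import *
H=np.load("hold.npy");P=cur();d=pickle.load(open("s13.pkl","rb"))[1]
print("cap",onz(d,[(268,183)],34))
a=np.radians(56);hm=np.array([-np.sin(a),0,np.cos(a)]);H[:3,:3]=np.c_[[0,1,0],np.cross(hm,[0,1,0]),hm];H[0,3]+=3;np.save("hold.npy",H)
chain(pour((490,-200,190),70,5),pour((505,-436,125),60,0))
```

```text
cap [[515.99537787   7.221395    34.        ]]
6 travel [-0.0211, 0.0042, -0.0321] turn [-0.0326, 0.0165, 0.0295]
6 travel [-0.0297, 0.0184, -0.0215] turn [-0.0234, 0.0145, 0.0173]
```

Emit:
drive_tool --turn '[[-0.0326,0.0165,0.0295],[-0.0326,0.0165,0.0295],[-0.0326,0.0165,0.0295],[-0.0326,0.0165,0.0295],[-0.0326,0.0165,0.0295]]' --travel '[[-0.0211,0.0042,-0.0321],[-0.0211,0.0042,-0.0321],[-0.0211,0.0042,-0.0321],[-0.0211,0.0042,-0.0321],[-0.0211,0.0042,-0.0321]]' --fingers '[1,1,1,1,1]'

```text
t: 37.3
ee_pos: [498.7, -162.1, 192.9]
orientation: [[0.193, 0.953, 0.233], [0.611, -0.303, 0.732], [0.768, 0.0, -0.64]]
force: [0.3, -0.2, -1.1]
width: 57.5
grip_force: 60.0
```

Emit:
drive_tool --turn '[[-0.0326,0.0165,0.0295],[-0.0234,0.0145,0.0173],[-0.0234,0.0145,0.0173],[-0.0234,0.0145,0.0173],[-0.0234,0.0145,0.0173]]' --travel '[[-0.0211,0.0042,-0.0321],[-0.0297,0.0184,-0.0215],[-0.0297,0.0184,-0.0215],[-0.0297,0.0184,-0.0215],[-0.0297,0.0184,-0.0215]]' --fingers '[1,1,1,1,1]'

```text
t: 37.8
ee_pos: [505.7, -357.9, 155.0]
orientation: [[0.262, 0.893, 0.367], [0.519, -0.451, 0.727], [0.814, -0.0, -0.581]]
force: [0.9, 0.4, -0.6]
width: 57.7
grip_force: 60.0
```

Emit:
drive_tool --turn '[[-0.0234,0.0145,0.0173],[-0.0234,0.0145,0.0173],[0,0,0],[0,0,0]]' --travel '[[-0.0297,0.0184,-0.0215],[-0.0297,0.0184,-0.0215],[0,0,0],[0,0,0]]' --fingers '[1,1,1,1]'

```text
t: 38.2
ee_pos: [505.8, -435.2, 130.7]
orientation: [[0.281, 0.865, 0.415], [0.48, -0.501, 0.72], [0.831, -0.003, -0.557]]
force: [0.8, 0.0, 0.1]
width: 57.9
grip_force: 60.0
```

Run:
```python
from rig import *
from h import *
H=np.load("hold.npy");P=cur();print((P@H).round(2)[:3],P.round(2)[:3],get_obs()["q"].round(2))
chain(pour((505,-436,60),60,0))
d=get_image("scene");pickle.dump((P,d),open("s14.pkl","wb"));p=proj(d,corners(P@H));print(p.round(1).tolist())
g=cv2.cvtColor(d["image"],cv2.COLOR_RGB2GRAY)
x0,y0=p.min(0).astype(int)-4;x1,y1=p.max(0).astype(int)+6;print(x0,y0)
for r in g[y0:y1,x0:x1]: print(" ".join(f"{v:3d}" for v in r))
```

```text
[[ 8.7000e-01 -5.0000e-01 -0.0000e+00  5.0458e+02]
 [-5.0000e-01 -8.7000e-01  0.0000e+00 -4.3590e+02]
 [-0.0000e+00 -0.0000e+00 -1.0000e+00  1.2236e+02]] [[ 2.8000e-01  8.7000e-01  4.1000e-01  5.0582e+02]
 [ 4.8000e-01 -5.0000e-01  7.2000e-01 -4.3525e+02]
 [ 8.3000e-01 -0.0000e+00 -5.6000e-01  1.3066e+02]] [-1.15  1.    1.    0.76  1.79 -0.71]
2 travel [-0.0258, 0.0003, 0.0174] turn [-0.0002, -0.0016, -0.0019]
[[192.7, 99.9], [207.3, 99.3], [207.6, 105.2], [192.6, 105.8], [194.1, 116.4], [208.2, 115.7], [208.6, 122.0], [194.0, 122.7]]
188 95
 76  75  76  76  43  45  90  98 118 114 115 136 136 137 139 140 127  65  63  62  89 118 115 114 117 118
129 128 127 126  68 136 163 160 176 176 176 194 193 193 194 195 160  52  47  57  96 128 126 133 137 112
126 126 116 116  91 183 178 173 171 173 172 163 164 167 166 166 107  51  54  69 113 124 123 136 139  86
134 137 128 130 118 123 118 115 148 113 149 131 133 142 141 143 140 139 142 142 110 127 125 127 129  93
112 126 126 126 133 119 144 142 180 142 180 180 180 182 181 182 182 183 185 181 106 124 125 126 127  81
101 126 124 121 155 143 180 180 
[... 2179 characters left out ...]
 104 106 106 103 105 106 109 107 115 155 151 156 175 174 179 189 187 177 177
120 120 119 119 120 120 117 116 117 117 115 115 115 119 115 134 186 183 184 187 187 187 186 186 186 188
118 120 118 120 120 122 120 120 120 120 118 117 121 119 117 136 191 187 186 186 187 188 187 185 186 188
118 118 120 119 120 120 122 119 119 119 119 118 119 120 117 137 191 187 187 187 186 185 185 185 186 188
118 118 118 118 120 120 120 120 119 119 119 121 118 119 117 120 153 190 188 187 186 184 184 186 178 133
116 117 117 118 119 121 122 121 118 120 121 118 119 119 130 127 141 180 156 155 162 183 176 158 166 155
116 118 119 119 117 120 119 121 119 120 120 119 123 151 172 170 171 177 170 172 173 179 178 173 176 176
```

Emit:
drive_tool --turn '[[0,0,0],[0,0,0],[0,0,0],[0,0,0]]' --travel '[[-0.0258,0,0.0174],[-0.0258,0,0.0174],[-0.0066,0,0.0045],[0,0,0]]' --fingers '[1,1,1,1]'

```text
t: 38.65
ee_pos: [506.9, -433.8, 62.9]
orientation: [[0.28, 0.866, 0.414], [0.482, -0.499, 0.72], [0.83, -0.002, -0.557]]
force: [0.6, 0.2, -1.0]
width: 57.3
grip_force: 60.0
```

Emit:
drive_tool --turn '[[0,0,0],[0,0,0]]' --travel '[[-0.0033,0,0.0022],[0,0,0]]' --fingers '[1,1]'

```text
t: 38.85
ee_pos: [507.0, -435.6, 60.7]
orientation: [[0.278, 0.866, 0.416], [0.485, -0.5, 0.717], [0.829, 0.002, -0.56]]
force: [0.1, -0.1, -0.6]
width: 58.1
grip_force: 60.0
```

Emit:
drive_tool --turn '[[0,0,0],[0,0,0]]' --travel '[[-0.0025,0,0.0017],[0,0,0]]' --fingers '[1,1]'

```text
t: 39.05
ee_pos: [506.6, -435.5, 56.7]
orientation: [[0.279, 0.866, 0.415], [0.484, -0.501, 0.718], [0.829, 0.001, -0.559]]
force: [0.0, 0.0, -0.9]
width: 57.7
grip_force: 60.0
```

Emit:
drive_tool --turn '[[0,0,0],[0,0,0]]' --travel '[[-0.0016,0,0.0011],[0,0,0]]' --fingers '[1,1]'

```text
t: 39.25
ee_pos: [506.6, -435.3, 54.2]
orientation: [[0.28, 0.866, 0.415], [0.484, -0.501, 0.718], [0.829, 0.0, -0.559]]
force: [1.0, -0.6, 0.2]
width: 57.7
grip_force: 60.0
```

Emit:
drive_tool --turn '[[0,0,0],[0,0,0]]' --travel '[[-0.0025,0,0.0017],[0,0,0]]' --fingers '[1,1]'

```text
t: 39.45
ee_pos: [506.5, -435.2, 50.8]
orientation: [[0.28, 0.866, 0.415], [0.483, -0.501, 0.718], [0.83, -0.0, -0.558]]
force: [-0.3, -0.7, -1.0]
width: 58.0
grip_force: 60.0
```

Emit:
drive_tool --turn '[[0,0,0],[0,0,0]]' --travel '[[-0.0016,0,0.0011],[0,0,0]]' --fingers '[1,1]'

```text
t: 39.65
ee_pos: [506.7, -435.3, 49.8]
orientation: [[0.279, 0.866, 0.416], [0.483, -0.501, 0.718], [0.83, 0.001, -0.558]]
force: [-1.7, -0.6, 1.7]
width: 57.6
grip_force: 60.0
```

Emit:
drive_tool --turn '[[0,0,0],[0,0,0]]' --travel '[[-0.0016,0,0.0011],[0,0,0]]' --fingers '[1,1]'

```text
t: 39.85
ee_pos: [506.6, -435.4, 49.7]
orientation: [[0.277, 0.866, 0.416], [0.483, -0.5, 0.719], [0.831, 0.002, -0.557]]
force: [-3.7, 0.1, 10.0]
width: 57.4
grip_force: 60.0
```

Emit:
drive_tool --turn '[[0,0,0],[0,0,0]]' --travel '[[-0.0016,0,0.0011],[0,0,0]]' --fingers '[1,1]'

```text
t: 40.05
ee_pos: [506.5, -435.5, 49.6]
orientation: [[0.276, 0.866, 0.417], [0.483, -0.5, 0.719], [0.831, 0.003, -0.556]]
force: [-5.1, -0.7, 16.1]
width: 57.8
grip_force: 60.0
```

Emit:
drive_tool --turn '[[0,0,0],[0,0,0],[0,0,0],[0,0,0],[0,0,0]]' --travel '[[0.001,0,-0.001],[0,0,0],[0,0,0],[0,0,-0.02],[0,0,-0.04]]' --fingers '[-0.5,-0.6,-0.6,-0.6,-0.6]' --squeeze 30

```text
t: 40.55
ee_pos: [482.3, -475.9, 78.6]
orientation: [[0.28, 0.867, 0.411], [0.48, -0.498, 0.722], [0.831, -0.005, -0.556]]
force: [0.6, -0.3, 0.4]
width: 73.4
grip_force: 0.0
```

Emit:
drive_tool --turn '[[0,0,0],[0,0,0],[0,0,0],[0,0,0]]' --travel '[[0,0,-0.04],[0.03,0,-0.03],[0.04,0,-0.02],[0,0,0]]' --fingers '[-0.7,-0.7,-0.7,-0.7]'

```text
t: 40.95
ee_pos: [464.6, -510.7, 195.3]
orientation: [[0.275, 0.866, 0.418], [0.492, -0.5, 0.712], [0.826, 0.01, -0.564]]
force: [0.1, -0.1, 0.6]
width: 78.2
grip_force: 0.0
```

Run:
```python
from rig import *
from h import *
d=get_image("top");tins(d);P=cur();print(P.round(2)[:3])
hsv=cv2.cvtColor(d["image"],cv2.COLOR_RGB2HSV);print("handle",*rects(d,hsv[...,2]<75,42,15,600,(215,230,290,275)),sep="\n")
th=-.08;R=RZY((0,0,-1),[np.cos(th),np.sin(th),0])
chain(T([355,41,180],R),T([355,41,36],R))
d=get_image("scene");tray(d)
```

```text
tins
(array([651.7, 211.1]), array([70.3, 45. ]), 88.5, array([192., 176.]))
mat
(array([ 504.1, -437.6]), array([52.5, 60.3]), 61.5, array([400., 218.]))
(array([ 522.2, -350.3]), array([58.7, 59. ]), 60.6, array([372., 213.]))
(array([ 565.8, -256.4]), array([59.3, 59.1]), 59.8, array([341., 199.]))
[[ 2.8000e-01  8.7000e-01  4.2000e-01  4.6435e+02]
 [ 4.9000e-01 -5.0000e-01  7.1000e-01 -5.1007e+02]
 [ 8.3000e-01  1.0000e-02 -5.6000e-01  1.9202e+02]]
handle
(array([408.1,  39.7]), array([123.8,  34.1]), 84.9, array([248., 255.]))
(array([455.2,  41. ]), array([204. ,   6.9]), 85.7, array([247., 237.]))
(array([459.7, -83.4]), array([19.1, 31.8]), 87.9, array([287., 236.]))
14 travel [0.0317, -0.0199, 0.0183] turn [0.0158, -0.0683, -0.0289]
4 travel [0.0, 0.0, 0.036] turn [0.0, 0.0, 0.0]
228 165
165  61  31  31 194 148  98  89  88  90  91  90  91  92  84  79  79  88  94 158 188 117  64  96 118 117 118 117 120
168 199 152  99  90  90  88  89  91  91  89  83 150 147 149  86  83  81  77 133 120 190 141  38  81 120 119 118 117
171 109  90  90  90  90  91  91  85 150 147 145 144 145 144 
[... 979 characters left out ...]
  80
198 114 112 113 110 111 112 111 112 112 110 145 144 142 143 142 144 144 141 143 143 111  76 105 145 144 123 101 152
201 116 113 112 112 111 111 110 111 112 110 110 147 144 143 143 142 144 146 143 144 125 146 142 143 145 137  90  88
204 113 112 112 112 112 111 112 111 113 112 114 111 145 145 142 144 143 146 144 143 143 142 146 106  87  89  91  90
207 113 113 113 112 113 113 113 113 112 112 112 112 111 146 145 144 146 144 146 147 149  88  89  90  89  90  92  89
210 114 116 112 113 113 115 114 113 114 113 114 113 113 112 142 145 145 149 128  88  90  89  91  88  92  89 124 121
213 114 114 112 113 114 112 113 113 113 113 114 115 114 114 117 151 109  90  90  90  91  90  92  99 122 121 121 122
```

All three tins are on the mat and both capsules are in the tray. I push the handle in with closed fingers.

Run:
```python
from h import *
R=RZY((0,0,-1),[-.08,-1,0]);print(R.round(2))
P=cur()
A=T([368,41.5,150],R)
chain(A,T([368,41.5,36],R))
n,tr,ro=step(P,A);S=T(np.array(tr)*1000,Ro.from_rotvec(ro).as_matrix());Q=P.copy()
for i in range(n): Q=Q@S;print(Q[:3,3].round(),end="")
```

```text
[[ 1.   -0.08  0.  ]
 [-0.08 -1.    0.  ]
 [ 0.    0.   -1.  ]]
14 travel [0.0096, -0.0385, 0.0133] turn [-0.039, -0.062, 0.0738]
3 travel [0.0, 0.0, 0.038] turn [0.0, 0.0, 0.0]
[ 439. -476.  190.][ 416. -441.  191.][ 397. -404.  192.][ 380. -366.  193.][ 365. -326.  193.][ 354. -286.  193.][ 346. -245.  193.][ 341. -203.  191.][ 339. -162.  188.][ 339. -120.  184.][343. -79. 178.][349. -38. 171.][357.   2. 161.][368.  41. 150.]
```

Emit:
drive_tool --turn '[[-0.039,-0.062,0.0738],[-0.039,-0.062,0.0738],[-0.039,-0.062,0.0738],[-0.039,-0.062,0.0738],[-0.039,-0.062,0.0738]]' --travel '[[0.0096,-0.0385,0.0133],[0.0096,-0.0385,0.0133],[0.0096,-0.0385,0.0133],[0.0096,-0.0385,0.0133],[0.0096,-0.0385,0.0133]]' --fingers '[1,1,1,1,1]'

```text
t: 41.55
ee_pos: [366.5, -330.4, 191.6]
orientation: [[0.681, 0.607, 0.41], [0.425, -0.784, 0.453], [0.596, -0.134, -0.791]]
force: [0.7, -0.2, 2.1]
width: 42.5
grip_force: 0.0
```

Emit:
drive_tool --turn '[[-0.039,-0.062,0.0738],[-0.039,-0.062,0.0738],[-0.039,-0.062,0.0738],[-0.039,-0.062,0.0738],[-0.039,-0.062,0.0738]]' --travel '[[0.0096,-0.0385,0.0133],[0.0096,-0.0385,0.0133],[0.0096,-0.0385,0.0133],[0.0096,-0.0385,0.0133],[0.0096,-0.0385,0.0133]]' --fingers '[1,1,1,1,1]'

```text
t: 42.05
ee_pos: [338.7, -128.6, 184.5]
orientation: [[0.939, 0.244, 0.241], [0.202, -0.962, 0.185], [0.277, -0.125, -0.953]]
force: [1.2, 0.9, -0.3]
width: 3.0
grip_force: 0.0
```

Emit:
drive_tool --turn '[[-0.039,-0.062,0.0738],[-0.039,-0.062,0.0738],[-0.039,-0.062,0.0738],[-0.039,-0.062,0.0738],[0,0,0]]' --travel '[[0.0096,-0.0385,0.0133],[0.0096,-0.0385,0.0133],[0.0096,-0.0385,0.0133],[0.0096,-0.0385,0.0133],[0,0,0]]' --fingers '[1,1,1,1,1]'

```text
t: 42.55
ee_pos: [355.8, -10.3, 163.5]
orientation: [[0.997, 0.03, 0.07], [0.025, -0.997, 0.066], [0.071, -0.064, -0.995]]
force: [0.7, -0.3, -0.7]
width: 0.7
grip_force: 0.0
```

Run:
```python
from rig import *
from h import *
R=RZY((0,0,-1),[-.08,-1,0]);print(cur().round(2)[:3],get_obs()["q"].round(2),get_obs()["width"])
chain(T([368,41.5,130],R),T([368,41.5,36],R))
```

```text
[[ 1.0000e+00  3.0000e-02  7.0000e-02  3.5580e+02]
 [ 3.0000e-02 -1.0000e+00  7.0000e-02 -1.0330e+01]
 [ 7.0000e-02 -6.0000e-02 -1.0000e+00  1.6355e+02]] [-0.32  0.09  2.11  0.11  0.9   1.16] 0.664250549556669
2 travel [0.0052, -0.0251, 0.0183] turn [-0.0341, -0.034, 0.0536]
3 travel [0.0, 0.0, 0.0313] turn [0.0, 0.0, 0.0]
```

Emit:
drive_tool --turn '[[-0.034,-0.034,0.0536],[-0.034,-0.034,0.0536],[0,0,0],[0,0,0]]' --travel '[[0.0052,-0.0251,0.0183],[0.0052,-0.0251,0.0183],[0,0,0],[0,0,0]]' --fingers '[1,1,1,1]'

```text
t: 42.95
ee_pos: [368.3, 37.4, 130.6]
orientation: [[0.997, -0.081, 0.002], [-0.081, -0.997, -0.0], [0.002, 0.0, -1.0]]
force: [-0.8, -0.0, -0.1]
width: 0.4
grip_force: 0.0
```

Run:
```python
from rig import *
from h import *
R=RZY((0,0,-1),[-.08,-1,0]);print(cur().round(3)[:3],get_obs()["q"].round(2),get_obs()["width"])
chain(T([368,41.5,36],R))
```

```text
[[ 9.97000e-01 -8.10000e-02  2.00000e-03  3.68296e+02]
 [-8.10000e-02 -9.97000e-01 -0.00000e+00  3.74330e+01]
 [ 2.00000e-03  0.00000e+00 -1.00000e+00  1.30609e+02]] [-0.11  0.21  2.07  0.    0.86  1.55] 0.39764173949075826
3 travel [-0.0002, -0.0013, 0.0315] turn [0.0, -0.0006, -0.0006]
```

Emit:
drive_tool --turn '[[0,0,0],[0,0,0],[0,0,0],[0,0,0]]' --travel '[[0,-0.001,0.0315],[0,-0.001,0.0315],[0,-0.001,0.0315],[0,0,0]]' --fingers '[1,1,1,1]'

```text
t: 43.35
ee_pos: [367.4, 39.1, 35.0]
orientation: [[0.996, -0.087, -0.002], [-0.087, -0.996, 0.0], [-0.002, 0.0, -1.0]]
force: [0.5, -0.4, -0.2]
width: 0.4
grip_force: 0.0
```

Emit:
drive_tool --turn '[[0,0,0],[0,0,0],[0,0,0],[0,0,0],[0,0,0]]' --travel '[[0.008,0,0],[0.01,0,0],[0.015,0,0],[0.015,0,0],[0.015,0,0]]' --fingers '[1,1,1,1,1]'

```text
t: 43.85
ee_pos: [434.6, 34.6, 39.1]
orientation: [[0.996, -0.085, 0.007], [-0.085, -0.996, -0.001], [0.008, 0.0, -1.0]]
force: [-2.2, 0.7, -1.3]
width: 0.4
grip_force: 0.8
```

Emit:
drive_tool --turn '[[0,0,0],[0,0,0],[0,0,0],[0,0,0],[0,0,0]]' --travel '[[0.015,0,0],[0.015,0,0],[0.015,0,0],[0.015,0,0],[0.015,0,0]]' --fingers '[1,1,1,1,1]'

```text
t: 44.35
ee_pos: [509.2, 28.3, 39.7]
orientation: [[0.996, -0.085, 0.007], [-0.085, -0.996, -0.001], [0.007, 0.0, -1.0]]
force: [-2.2, 1.0, -1.1]
width: 0.2
grip_force: 0.8
```

Emit:
drive_tool --turn '[[0,0,0],[0,0,0],[0,0,0],[0,0,0],[0,0,0]]' --travel '[[0.015,0,0],[0.015,0,0],[0.01,0,0],[0.005,0,0],[0,0,0]]' --fingers '[1,1,1,1,1]'

```text
t: 44.85
ee_pos: [553.3, 24.5, 38.8]
orientation: [[0.996, -0.085, 0.007], [-0.085, -0.996, -0.001], [0.007, 0.001, -1.0]]
force: [0.3, 0.1, -0.3]
width: 0.3
grip_force: 0.0
```

Steady 2 N friction so far. I nudge it to the stop.

Emit:
drive_tool --turn '[[0,0,0],[0,0,0],[0,0,0]]' --travel '[[0.004,0,0],[0.003,0,0],[0,0,0]]' --fingers '[1,1,1]'

```text
t: 45.15
ee_pos: [559.6, 24.1, 38.1]
orientation: [[0.996, -0.085, 0.005], [-0.085, -0.996, -0.001], [0.005, 0.0, -1.0]]
force: [-0.4, 0.4, 0.1]
width: 0.4
grip_force: 0.0
```

Emit:
drive_tool --turn '[[0,0,0],[0,0,0],[0,0,0]]' --travel '[[0.003,0,0],[0.003,0,0],[0,0,0]]' --fingers '[1,1,1]'

```text
t: 45.45
ee_pos: [560.7, 24.1, 37.5]
orientation: [[0.996, -0.085, -0.006], [-0.085, -0.996, -0.0], [-0.006, 0.001, -1.0]]
force: [-14.7, 0.3, 10.8]
width: 0.7
grip_force: 7.5
```

Emit:
drive_tool --turn '[[0,0,0],[0,0,0],[0,0,0]]' --travel '[[0.002,0,0],[0.002,0,0],[0,0,0]]' --fingers '[1,1,1]'

```text
t: 45.75
ee_pos: [560.8, 24.1, 37.4]
orientation: [[0.996, -0.084, -0.014], [-0.084, -0.996, 0.0], [-0.014, 0.001, -1.0]]
force: [-27.7, 0.2, 20.8]
width: 0.4
grip_force: 13.9
```

Emit:
drive_tool --turn '[[0,0,0],[0,0,0],[0,0,0],[0,0,0],[0,0,0]]' --travel '[[-0.01,0,0],[-0.02,0,0],[-0.03,0,0],[-0.03,0,-0.03],[-0.03,0,-0.04]]' --fingers '[1,1,1,1,1]'

```text
t: 46.25
ee_pos: [447.1, 33.7, 106.7]
orientation: [[0.996, -0.086, 0.001], [-0.086, -0.996, -0.0], [0.001, 0.0, -1.0]]
force: [0.9, -1.0, 0.9]
width: 0.9
grip_force: 0.0
```

Emit:
drive_tool --turn '[[0,0,0],[0,0,0],[0,0,0],[0,0,0]]' --travel '[[0,0,-0.04],[0,0,-0.04],[0,0,-0.04],[0,0,0]]' --fingers '[1,1,1,1]'

```text
t: 46.65
ee_pos: [451.6, 33.5, 232.8]
orientation: [[0.996, -0.085, 0.016], [-0.085, -0.996, -0.002], [0.017, 0.001, -1.0]]
force: [-0.1, 0.1, -0.2]
width: 0.2
grip_force: 0.0
```

Run:
```python
from rig import *
from h import *
d=get_image("top");tins(d);print(cur()[:3,3])
hsv=cv2.cvtColor(d["image"],cv2.COLOR_RGB2HSV);print("handle",*rects(d,hsv[...,2]<75,42,15,600,(215,185,290,225)),sep="\n")
s=get_image("scene")
# bright tops of tins against black mat in the scene view vs prediction
for c,a in (((565.8,-256.4),60),((522.2,-350.3),60.6),((504.1,-437.6),61.5)):
    t=np.radians(a-90);M=T([*c,42],np.array([[np.cos(t),np.sin(t),0],[np.sin(t),-np.cos(t),0],[0,0,-1]]))
    p=proj(s,corners(M));h=cv2.convexHull(p.astype(np.float32)).astype(np.int32);k=np.zeros(s["image"].shape[:2],np.uint8);cv2.fillConvexPoly(k,h,1)
    g=cv2.cvtColor(s["image"],cv2.COLOR_RGB2GRAY);print(p.round().tolist()[:4],"share bright inside",((g>90)&(k>0)).sum()/k.sum())
```

```text
tins
(array([651.7, 211.2]), array([70.3, 45. ]), 88.5, array([192., 176.]))
mat
(array([ 503.3, -437.7]), array([52.5, 58.7]), 60.3, array([400., 219.]))
(array([ 522.5, -349.7]), array([57.3, 59. ]), 60.6, array([372., 213.]))
(array([ 566. , -256.2]), array([57.8, 58.1]), 60.8, array([341., 199.]))
[450.21850586  33.60585061 229.96819737]
handle
(array([503.3, 124.3]), array([35.1,  6.4]), 88.4, array([220., 223.]))
(array([588.1,  28.9]), array([126.2,  44.1]), 84.9, array([250., 197.]))
[[204.0, 140.0], [220.0, 139.0], [221.0, 147.0], [204.0, 148.0]] share bright inside 0.9380733944954128
[[201.0, 127.0], [216.0, 126.0], [217.0, 133.0], [201.0, 134.0]] share bright inside 0.9685863874345549
[[194.0, 118.0], [208.0, 117.0], [209.0, 124.0], [194.0, 124.0]] share bright inside 0.9455587392550143
```

```bash
python3 -c "
from rig import *
print(close_job())"
```

```text
the job is handed in; nothing more can be done
None
```

I handed the job in: by my measurements all three tins stand mouth down on the mat, both capsules found lie in the tray (the third tin looked empty inside), and the drawer is pushed to its stop; the judge returned no verdict.

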